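# Cap a gearmotor, turn its shaft flat to the mark and hold the collar on the flat

## Robot

A 6-joint arm with a two-finger parallel gripper is mounted at the origin on the work surface. World frame = base frame: x ahead of the robot, y to its left, z up, the work surface at z = 0. Lengths are in m, angles in rad, forces in N, time in s.
With the tool pointing down it reaches from about 0.3 to 0.875 m from the base axis. Payload 6.4 kg.
Tool frame: the origin (TCP) lies on the mounting face of the last link; the fingertips stand 173 mm ahead of it and the grasp point (between the pads) lies robot.hold_point_z ahead of it (robot.hold_point_z is the distance from the TCP to the grasp point, in m); x points along the fingers, y is the direction in which the jaws open and shut, and the axes are right-handed (so a half turn about x gives the same grasp; the last joint's range is limited). The gripper opens to 85 mm and grips with 20 to 120 N. Pads are 22 mm wide; open, the fingers measure 114 mm over their backs; the gripper's body (76 mm by 85 mm) begins 54 mm behind the grasp point. The pads swing forward as they close: fully open they stand 13 mm farther back than shut.
Start: joints at [-0.206, 0.181, 1.607, -0, 1.354, -0.206], TCP at [0.575, 0, 0.405] pointing down, gripper open.
Joint ranges: [-2.99, 2.99], [-0.89, 2.07], [0.3, 2.58], [-1.14, 4.28], [0, 2.63], [-3.12, 3.12]. Speed limits (rad/s): [2.57, 2.57, 3.01, 3.14, 3.14, 3.14].

## Interface

Orientations are given as [roll, pitch, yaw] about the fixed x, y, z axes, in that order (R = Rz(yaw) Ry(pitch) Rx(roll)).
In Python, from station import robot gives the robot as it stands. The module is installed in compiled form; this text tells all that it offers.
- The arm moves only by the tool move_arm, never from a script. Its argument "commands" is text: rows parted by semicolons, each of 4 numbers parted by spaces: the shift along the tool's x, y, z in m, then the turn about the tool's x in degrees. In form: x y z yaw; .... A call has 1 to 10 rows; each row shifts and turns the commanded pose from where the row before left it, along the tool's axes as they then stand; what a row does not reach is not made up. A row lasts 1/10 s, in which the tool goes at most 50 mm and 8.59 degrees, less where a joint would pass 70% of its speed; a pose out of reach is approached as far as the arm can. A call is refused whole if a number of a shift passes 0.05 or a number of a turn 8.59, either way. A call with a gripper value outside its range is refused whole. "grip" is the finger opening in m, from 0 to 0.0854, set as the call begins (left out, the last holds). The fingers move at their own pace and stop on an object; "newtons" is the grip in N (left out, the last holds). Time passes only in rows, so rows that do not move let the fingers close. It gives the time, the measured TCP pose, the force and the opening at its end, in the units of the state.
- robot.get_obs(): the state, without advancing time (a new reading comes with each control period).
- robot.grab_frame(name): name is "scene" or "side" or "wrist"; returns a dict with "color" (420x560x3 uint8, red, green, blue), "range_z" (420x560 float32, m along the optical axis (not along the pixel's ray), 0 where there is no reading), "intrinsics" (3x3 intrinsics, pixels), "R" (3x3) and "t" (3): a world point X has camera coordinates R X + t; the wrist camera has in their place "mount" (4x4, takes a point from camera to tool coordinates, whose origin is the TCP and whose axes are the tool frame's). Camera axes: x right, y down, z forward; pixel columns grow to the right and rows downward; lengths in m; the calibration is good to about 2 mm. A picture is of the moment at which its call begins: read the wrist's pose just before it.
- robot.hand_in(): hands the job in, once; it reports no verdict.
The state is a dict: "time": time; "joint_positions": joint angles; "dq": joint speeds; "tau": joint torques, N m; "eef_pos": TCP position; "eef_rot": TCP orientation; "ft_force": force on the tool from outside, world axes, zero at the start; "ft_torque": the same for the moment, N m; "width": opening from 0.0 (shut) to 1.0 (fully open).
Only numpy, scipy, OpenCV 4.12 (cv2) and the standard library are available. Lean on these libraries where they do the work, as an engineer would, in place of code of your own. Each camera call takes 0.05 s, during which the arm holds its last target.

## Task

Set the loose aluminium cover over the gearmotor's shaft so that it sits fully home and level inside the rim, then pinch the shaft and turn it until its flat faces the orange pointer. Next slide the dark shaft collar down over the shaft with its brass set screw on the side of that flat, and finish while holding it there for someone to tighten: still gripped, level, about 8 mm clear above the cover, and pushed so that the screw's tip bears on the flat (flat still facing the pointer). Leave the other things on the bench where they are.

Things in the scene. Friction and masses are not known exactly. Their poses are not given: they have to be found in the camera images.
- motor: (all sizes in mm) grey gearmotor fixed upright on the bench: foot plate 110 x 110 x 10, round housing 86 dia, ribs 89; its top is a round recess 74 dia, 4 deep: floor 80 above the bench, rim top 84. A black connector box juts 63 out on the side away from the pointer, top at 51. Origin: centre of the underside, z up; x points from the shaft to the orange pointer
- motor_pointer (a point): end of the orange pointer, a 10 wide tab outside the motor's rim, 59 from the shaft's axis along the motor's x; top 83.5 above the bench. The screw will be tightened from this side
- shaft: steel shaft standing in the middle of the recess: 20 dia, 58 long (end 138 above the bench, edge bevelled 2), one flat over its whole length, 5 from the axis. Origin on the axis at the recess floor, z up; x is the flat's outward normal. Turns about z, to 3 rad either way of the pointer, with a drag of 0.25 N m, and stays where left. Flat starts 0.45 to 1.4 rad anticlockwise (from above) of the pointer
- shaft_flat (a point): point on the shaft's flat, 5 from the axis, 8 below the shaft's end; axes as shaft. The flat is red, 17 wide, with a red line on the shaft's end pointing to it. Fingers closing across the flat settle on it (15 mm, against 20 mm elsewhere) and the shaft turns with them
- cover: loose round aluminium cover, 0.11 to 0.23 kg: flange 68 dia x 6 thick, on it a hub 42 dia rising to 19, hole 30 dia through both, for the shaft. Lies hub up; grip it by the hub. Origin: centre of the underside, z up. Home in the recess, its origin is at the recess floor (play about 2 to 3 either way) and the hub's top is 99 above the bench
- collar: loose dark steel shaft collar, 0.08 to 0.17 kg: ring 42 outside dia, 23 bore, 18 high, lying flat, with a brass set screw along its x at mid-height. Origin: centre of the underside, z up, x towards the screw's head. Grip it across the sides, at right angles to the screw. It goes down the shaft only with the screw on the flat's side
- collar_screw (a point): outer end of the brass screw's head (11 dia), 30.5 from the collar's axis, 9 above its underside; axes as collar. The screw's tip, 8 wide, stands in the bore to 6.5 from the axis: 1.5 off the flat when the collar is centred, so push the collar 1.5 from the head's side to make it bear
- pulley: small belt pulley, 48 dia x 20 high; leave alone. Origin at its underside
- bearing: steel bearing ring, 32 dia x 10 high; leave alone. Origin at its underside
- bolt: hex-head bolt standing on its head, 24 wide x 32 high; leave alone. Origin at its underside
- screwdriver: green-handled screwdriver, 190 long, lying; leave alone. Origin at its underside
- wrench: steel wrench, 170 long, lying; leave alone. Origin at its underside
- grease_jar: white jar with a blue cap, 60 dia x 60 high; leave alone. Origin at its underside
Things that resemble listed ones, but are neither listed nor needed, are in the scene too. What is meant by the motor is not green, and is the smaller of those in its own colour.

How it is judged:
By the outcome, as a careful person would: the job done as asked, in the order asked, and still so for the second after the job is handed in, while the arm keeps its last pose, push and grip.
It also fails if it takes over 72 s, if anything falls off the work surface, if the arm or the gripper's body presses on something with over 40 N, if the wrist force passes 120 N, or if a joint passes its speed limit or range.

## Working session

There is one attempt and no reset: what is moved stays moved. The work goes in short steps, Python scripts to look and compute and a tool call to move; the robot and the scene stay as the last step left them, time stands still between calls to the robot, and variables do not carry over. Pictures are saved under pics/ and viewed, and the job is handed in when it is done.

Besides the shell and the picture viewer there is one more tool, called after "Emit:" as name(argument=value, ...), one argument or row to a line, values as JSON. move_arm: Moves the arm, as the interface text tells. Its arguments: {"type":"object","properties":{"commands":{"type":"string"},"grip":{"type":"number"},"newtons":{"type":"number"}},"required":["commands"]}

```bash
mkdir -p pics; ls; cat > h.py <<'E'
import numpy as np, cv2
from scipy.spatial.transform import Rotation as Rn
from station import robot
def grab(name):
    o=robot.get_obs(); f=robot.grab_frame(name)
    K=np.array(f['intrinsics'])
    if name=='wrist':
        M=np.array(f['mount']); T=np.eye(4); T[:3,:3]=Rn.from_euler('xyz',o['eef_rot']).as_matrix(); T[:3,3]=o['eef_pos']
        C=T@M
    else:
        C=np.eye(4); R=np.array(f['R']);C[:3,:3]=R.T; C[:3,3]=-R.T@np.array(f['t'])
    return f,K,C
def cloud(f,K,C):
    z=f['range_z']; v,u=np.mgrid[:z.shape[0],:z.shape[1]]
    P=np.stack([(u-K[0,2])/K[0,0]*z,(v-K[1,2])/K[1,1]*z,z],-1)
    return P@C[:3,:3].T+C[:3,3], z>0
def proj(X,K,C):
    p=(np.asarray(X)-C[:3,3])@C[:3,:3]; q=p@K.T; return q[...,:2]/q[...,2:]
def save(n,img,s=1,crop=None):
    if crop: a,b,c,d=crop; img=img[b:d,a:c]
    img=cv2.resize(img,None,fx=s,fy=s,interpolation=cv2.INTER_CUBIC)
    cv2.imwrite('pics/'+n+'.png',img[...,::-1])
E
python3 - <<'E'
from h import *
print(robot.get_obs(), robot.hold_point_z)
for n in ['scene','side','wrist']:
    f,K,C=grab(n); save('a_'+n,f['color']); np.savez('a_'+n,color=f['color'],range_z=f['range_z'],K=K,C=C); print(n,C.round(3).tolist(),K.tolist())
E
```

```text
pics
{'time': 0.0, 'joint_positions': array([-2.06312478e-01,  1.81510343e-01,  1.60799303e+00,  1.53000525e-06,
        1.35381355e+00, -2.06261455e-01]), 'dq': array([-0.00184433,  0.00011557,  0.00083617,  0.00118555,  0.00146538,
       -0.00038891]), 'tau': array([ 3.41415571e-04, -4.44869328e+01, -3.51340663e+01, -2.51131587e-04,
        9.11703974e-03,  3.43231875e-05]), 'eef_pos': array([5.74745897e-01, 6.37337295e-05, 4.03808401e-01]), 'eef_rot': array([-1.77792398,  1.56907206,  2.93441365]), 'ft_force': array([ 0.73942716, -0.30083145, -0.37060295]), 'ft_torque': array([-0.00823672, -0.03917536,  0.00587534]), 'width': 1.0004630835082442} 0.1547
scene [[0.407, 0.778, -0.478, 0.961], [0.913, -0.338, 0.227, -0.14], [0.015, -0.529, -0.849, 0.885], [0.0, 0.0, 0.0, 1.0]] [[420.91924758832636, 0.0, 280.2401068950546], [0.0, 420.91924758832636, 203.3907665633516], [0.0, 0.0, 1.0]]
side [[0.996, -0.071, 0.046, 0.47], [-0.084, -0.773, 0.629, -0.539], [-0.01, -0.631, -0.776, 0.857], [0.0, 0.0, 0.0, 1.0]] [[440.8460952902267, 0.0, 284.6796154937395], [0.0, 440.8460952902267, 209.10734112253283], [0.0, 0.0, 1.0]]
wrist [[1.0, -0.0, -0.001, 0.574], [-0.001, -0.95, -0.313, 0.08], [-0.001, 0.313, -0.95, 0.373], [0.0, 0.0, 0.0, 1.0]] [[371.4142641225964, 0.0, 281.3927508132685], [0.0, 371.4142641225964, 211.67702013589692], [0.0, 0.0, 1.0]]
```

View pics/a_scene.png

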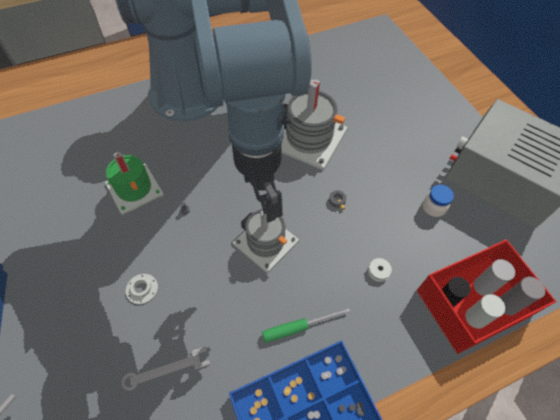

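View pics/a_side.png

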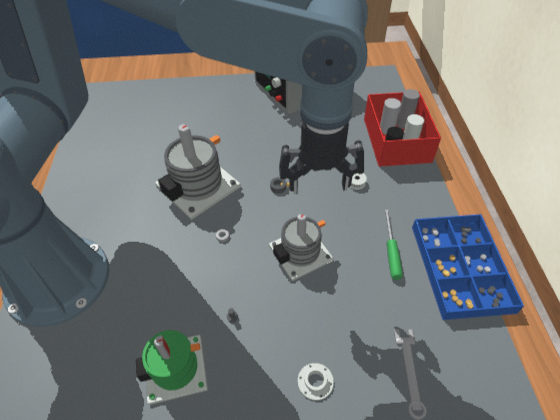

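View pics/a_wrist.png

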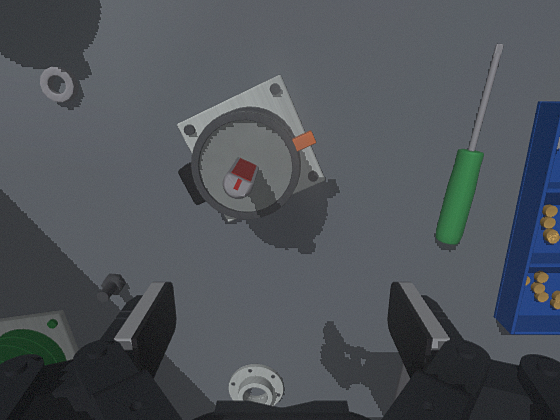

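Motor candidates in the scene picture are the small grey one (267,230), the larger grey one (312,120) and the green one (128,178). I choose the small grey one. The cover could be the flanged disc (141,288) or the white pulley (379,270), and I choose the flanged disc with the hub. The collar could be the dark ring with brass (338,200) or the bearing ring (side view 222,235), and I choose the dark ring. Next I'll check these in close crops and measure.

```bash
python3 - <<'E'
from h import *
d={n:np.load(f'a_{n}.npz') for n in ['scene','side','wrist']}
s=d['scene']['color'];t=d['side']['color']
def cr(i,x,y,w=40): return cv2.resize(i[max(0,y-w):y+w,max(0,x-w):x+w],(260,260),interpolation=cv2.INTER_CUBIC)
top=np.hstack([cr(s,267,235),cr(s,141,288,30),cr(s,338,200,20)])
bot=np.hstack([cr(t,302,240),cr(t,316,381,30),cr(t,280,186,25)])
save('crop1',np.vstack([top,bot]))
for n in d:
    D=d[n]; P,m=cloud(dict(range_z=D['range_z']),D['K'],D['C'])
    for nm,(u,v) in {'scene':dict(motor=(267,230),cover=(141,285),collar=(338,197),pulley=(379,268)),'side':dict(motor=(302,232),cover=(316,378),collar=(279,184),bear=(222,235)),'wrist':dict(motor=(242,160),cover=(257,385),bear=(57,85))}[n].items():
        print(n,nm,P[v,u].round(3), P[v-3:v+4,u-3:u+4,2].max().round(3))
E
```

```text
scene motor [0.557 0.022 0.078] 0.096
scene cover [ 0.534 -0.27   0.001] 0.885
scene collar [0.503 0.237 0.001] 0.016
scene pulley [0.716 0.223 0.022] 0.022
side motor [0.546 0.011 0.097] 0.109
side cover [ 0.545 -0.264  0.   ] 0.005
side collar [0.513 0.24  0.002] 0.022
side bear [ 0.364  0.091 -0.001] 0.012
wrist motor [0.543 0.028 0.087] 0.101
wrist cover [ 0.544 -0.254  0.019] 0.02
wrist bear [0.36  0.084 0.   ] 0.373
```

View pics/crop1.png

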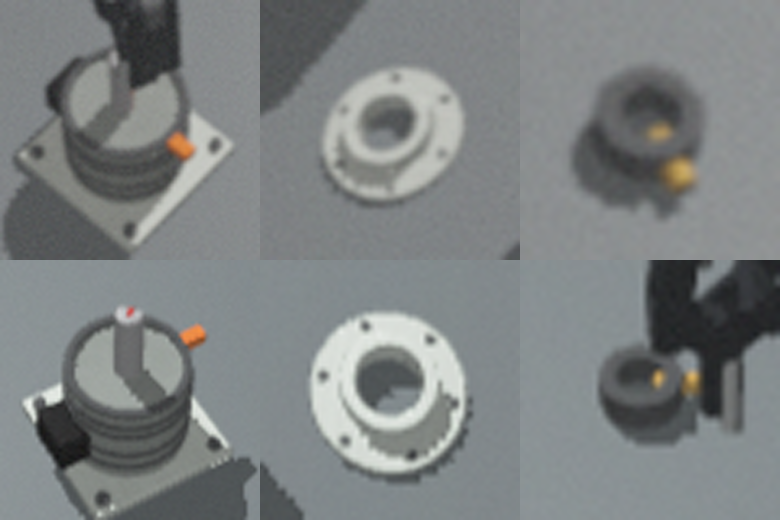

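The crops show the small grey motor with its orange tab, the flanged cover with the hub up, and the dark collar with its brass screw. Now precise fits.

```bash
cat >> h.py <<'E'
from scipy.optimize import least_squares
def circ(xy,r=None):
    c=xy.mean(0)
    if r is None:
        s=least_squares(lambda p:np.hypot(*(xy-p[:2]).T)-p[2],[*c,.03],loss='soft_l1',f_scale=.001).x; return s
    s=least_squares(lambda p:np.hypot(*(xy-p[:2]).T)-r,c,loss='soft_l1',f_scale=.001).x; return s
E
python3 - <<'E'
from h import *
for n in ['scene','side','wrist']:
    D=np.load(f'a_{n}.npz'); P,m=cloud(D,D['K'],D['C']); col=D['color'].astype(int)
    def sel(c,r,z0,z1): return m&(np.hypot(P[...,0]-c[0],P[...,1]-c[1])<r)&(P[...,2]>z0)&(P[...,2]<z1)
    q=sel((.545,-.26),.045,.003,.03)
    if q.sum()>20:
        fl=P[q&(P[...,2]<.009)];hb=P[q&(P[...,2]>.015)]
        print(n,'cover flange n',len(fl),np.median(fl[:,2]) if len(fl) else 0,'hub',len(hb),np.median(hb[:,2]))
        if len(fl)>10:
            h=cv2.minEnclosingCircle((fl[:,:2]*1000).astype(np.float32)); print('  flange enc',h)
        h=cv2.minEnclosingCircle((hb[:,:2]*1000).astype(np.float32)); print('  hub enc',h, 'mean',hb[:,:2].mean(0))
    q=sel((.51,.24),.04,.014,.025)
    if q.sum()>10:
        hb=P[q]; print(n,'collar',len(hb),np.median(hb[:,2]),cv2.minEnclosingCircle((hb[:,:2]*1000).astype(np.float32)),hb[:,:2].mean(0))
    br=m&(col[...,0]-col[...,2]>60)&(col[...,0]-col[...,1]>15)&sel((.51,.24),.05,.002,.03)
    print(n,'brass',br.sum(),P[br].round(4).mean(0) if br.any() else '')
    q=sel((.555,.03),.06,.0815,.088)
    if q.sum()>20:
        rm=P[q]; print(n,'rim',len(rm),np.median(rm[:,2]),circ(rm[:,:2]))
    q=sel((.555,.03),.034,.074,.082)
    if q.sum()>20: print(n,'floor',np.median(P[q][:,2]), cv2.minEnclosingCircle((P[q][:,:2]*1000).astype(np.float32)))
    og=m&(col[...,0]-col[...,2]>80)&(col[...,0]-col[...,1]>50)&sel((.555,.03),.09,.07,.095)
    print(n,'orange',og.sum(),np.median(P[og],0) if og.any() else '')
    q=sel((.555,.03),.04,.13,.145)
    if q.sum(): print(n,'shafttop',q.sum(),P[q].mean(0))
    rd=m&(col[...,0]-col[...,1]>60)&(col[...,1]<80)&sel((.555,.03),.04,.084,.145)
    print(n,'red',rd.sum(), P[rd].mean(0) if rd.any() else '')
E
```

```text
scene cover flange n 400 0.005022831503919134 hub 153 0.017631555646630548
  flange enc ((543.5856323242188, -260.18023681640625), 43.118526458740234)
  hub enc ((543.7039184570312, -269.5925598144531), 21.744871139526367) mean [ 0.54421176 -0.2695039 ]
scene collar 140 0.016628279486093023 ((513.4575805664062, 231.97952270507812), 23.343074798583984) [0.51199057 0.22966472]
scene brass 10 [0.53347 0.22949 0.012  ]
scene rim 232 0.08275494499683589 [0.54780403 0.02293425 0.0402607 ]
scene floor 0.07858676584326169 ((555.1314086914062, 29.385604858398438), 33.76036071777344)
scene orange 39 [0.59291737 0.04211563 0.08167405]
scene shafttop 14 [0.54593494 0.01544634 0.13557646]
scene red 0 
side cover flange n 690 0.006015544370636505 hub 224 0.019368740432166964
  flange enc ((544.9810180664062, -260.2283020019531), 44.71919631958008)
  hub enc ((541.9361572265625, -270.9897155761719), 21.249950408935547) mean [ 0.54200256 -0.2716859 ]
side collar 132 0.017708453949102976 ((511.1321105957031, 228.53717041015625), 23.981876373291016) [0.50868817 0.22663069]
side brass 10 [0.5275  0.229
[... 169 characters left out ...]
75)
side orange 30 [0.59136651 0.04102038 0.08350832]
side shafttop 65 [0.5440433  0.01765673 0.13679304]
side red 0 
wrist cover flange n 1059 0.006087360716420631 hub 328 0.01877009737626606
  flange enc ((543.267822265625, -262.7815246582031), 39.48731994628906)
  hub enc ((541.4281616210938, -269.9099426269531), 20.943449020385742) mean [ 0.54294109 -0.26152076]
wrist brass 0 
wrist rim 2860 0.08379235170266339 [0.54571113 0.02150113 0.03998884]
wrist floor 0.07997546389550247 ((554.7818603515625, 29.756084442138672), 33.92185974121094)
wrist orange 247 [0.5911635  0.04197534 0.08350745]
wrist shafttop 640 [0.54475886 0.02060029 0.13715383]
wrist red 66 [0.54579461 0.02262998 0.1374787 ]
```

```bash
python3 - <<'E'
from h import *
o=robot.get_obs();print(Rn.from_euler('xyz',o['eef_rot']).as_matrix().round(3))
E
```

```text
[[-0.001  1.     0.   ]
 [ 0.     0.    -1.   ]
 [-1.    -0.001 -0.   ]]
```

Emit:
move_arm(
  commands="0 -0.005 0.045 0; 0 -0.005 0.045 0; 0 -0.005 0.045 0; 0.02 -0.006 0.045 0; 0.03 -0.006 0.045 0; 0.03 -0.006 0.045 0; 0.03 0 0 0; 0 0 0 0",
  grip=0.0854,
)

```text
time: 0.95
eef_pos: [0.5408, -0.2628, 0.2944]
eef_rot: [-2.232, 1.561, 2.478]
ft_force: [-0.3, 1.0, -1.0]
width: 0.999
```

```bash
python3 - <<'E'
from h import *
o=robot.get_obs();print(o['eef_pos'],o['eef_rot'])
f,K,C=grab('wrist');save('b1',f['color']);P,m=cloud(f,K,C)
q=m&(np.hypot(P[...,0]-.542,P[...,1]+.27)<.05)&(P[...,2]>.003)&(P[...,2]<.03)
fl=P[q&(P[...,2]<.009)];hb=P[q&(P[...,2]>.017)]
print(len(hb),np.median(fl[:,2]),np.median(hb[:,2]),cv2.minEnclosingCircle((fl[:,:2]*1000).astype(np.float32)),cv2.minEnclosingCircle((hb[:,:2]*1000).astype(np.float32)))
f,K,C=grab('side');save('b2',f['color'],4/3)
E
```

```text
[ 0.54081597 -0.26284185  0.29440291] [-2.23158993  1.56107723  2.47818825]
1324 0.006014659747038575 0.01888449490439953 ((540.4500122070312, -272.58843994140625), 35.69649887084961) ((541.8216552734375, -271.40924072265625), 21.23331642150879)
```

View pics/b1.png

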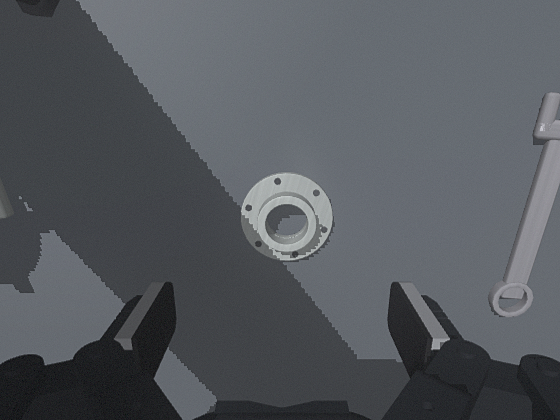

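View pics/b2.png

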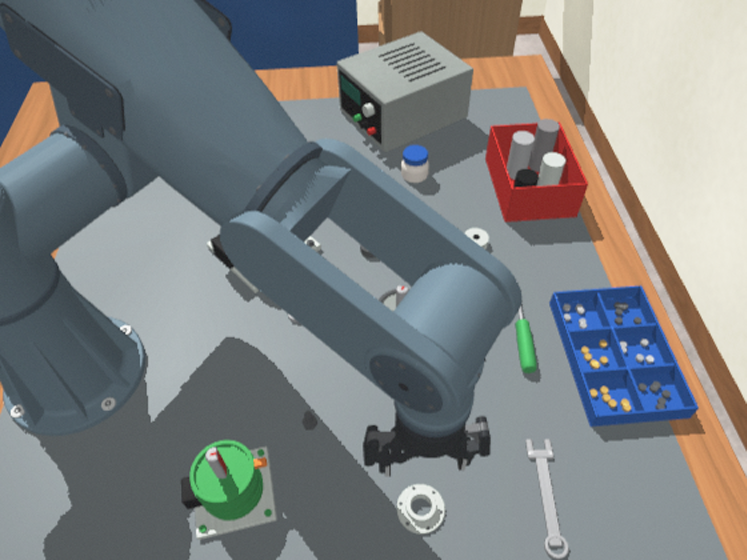

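```bash
python3 - <<'E'
from h import *
o=robot.get_obs();print(o['eef_pos'],o['eef_rot'])
f=robot.grab_frame('wrist');K=np.array(f['intrinsics']);M=np.array(f['mount']);P,m=cloud(f,K,M)
q=m&(abs(P[...,1])<.07)&(abs(P[...,2])<.03)&(P[...,0]>.09)&(P[...,0]<.2)
for s in(-1,1):
    a=P[q&(P[...,1]*s>0)];print(a[:,0].max(),np.percentile(a[:,0],98),abs(a[:,1]).min(),a[:,2].min(),a[:,2].max())
E
```

```text
[ 0.54286582 -0.26230417  0.29923274] [-2.31401022  1.568703    2.3984498 ]
0.16076929389081598 0.1538482637944296 7.500479977780945e-05 -0.01807486275797019 0.011970472935771012
0.16117063906903664 0.1539279704435599 0.00011309885345598346 -0.018159083433435107 0.012409578504246496
```

Emit:
move_arm(
  commands="0.02 -0.001 0.008 0; 0.03 0 0 0; 0.03 0 0 0; 0.02 0 0 0; 0.01 0 0 0; 0 0 0 0; 0 0 0 0",
)

```text
time: 1.8
eef_pos: [0.543, -0.2707, 0.1914]
eef_rot: [0.919, 1.568, -0.651]
ft_force: [-0.6, 0.0, 0.2]
width: 1.001
```

```bash
python3 - <<'E'
from h import *
o=robot.get_obs();print(o['eef_pos'],o['eef_rot'],o['ft_force'])
f,K,C=grab('wrist');save('b3',f['color']);P,m=cloud(f,K,C)
q=m&(np.hypot(P[...,0]-.542,P[...,1]+.27)<.05)&(P[...,2]>.003)&(P[...,2]<.03)
hb=P[q&(P[...,2]>.0165)&(P[...,2]<.022)];print(len(hb),cv2.minEnclosingCircle((hb[:,:2]*1000).astype(np.float32)))
E
```

```text
[ 0.54297389 -0.27074836  0.19141249] [ 0.91926275  1.56803323 -0.65067183] [-0.57138035  0.01864345  0.1921251 ]
3517 ((541.6699829101562, -271.2393798828125), 21.284500122070312)
```

View pics/b3.png

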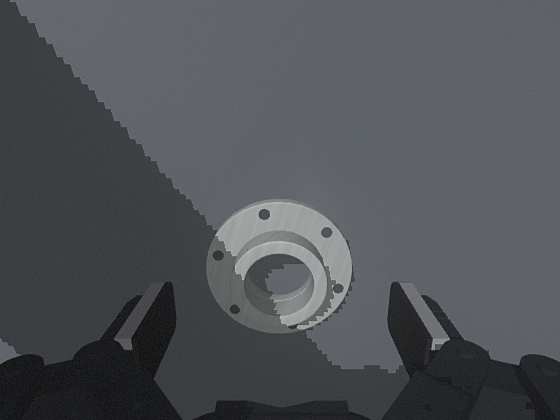

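Emit:
move_arm(
  commands="0.012 -0.001 0 0; 0 0 0 0; 0 0 0 0; 0 0 0 0",
)

```text
time: 2.25
eef_pos: [0.541, -0.2707, 0.1776]
eef_rot: [0.953, 1.571, -0.618]
ft_force: [-0.3, 0.2, 0.6]
width: 0.995
```

Emit:
move_arm(
  commands="0 0 0 0; 0 0 0 0; 0 0 0 0; 0 0 0 0; 0 0 0 0; 0 0 0 0; 0 0 0 0; 0 0 0 0",
  grip=0.03,
  newtons=60,
)

```text
time: 3.05
eef_pos: [0.5413, -0.2709, 0.1783]
eef_rot: [0.914, 1.57, -0.656]
ft_force: [-0.2, 1.1, 5.6]
width: 0.461
```

```bash
python3 - <<'E'
from h import *
o=robot.get_obs();print(o['eef_pos'],o['eef_rot'],o['ft_force'],o['width'])
f,K,C=grab('wrist');save('b4',f['color']);P,m=cloud(f,K,C)
q=m&(np.hypot(P[...,0]-.542,P[...,1]+.27)<.05)&(P[...,2]>.003)&(P[...,2]<.03)
hb=P[q&(P[...,2]>.0165)&(P[...,2]<.022)];print(len(hb),cv2.minEnclosingCircle((hb[:,:2]*1000).astype(np.float32)))
f=robot.grab_frame('wrist');K=np.array(f['intrinsics']);M=np.array(f['mount']);P,m=cloud(f,K,M)
q=m&(abs(P[...,1])<.05)&(abs(P[...,2])<.03)&(P[...,0]>.09)&(P[...,0]<.2)
col=f['color'].astype(int).sum(-1)
E
```

```text
[ 0.54133726 -0.27089739  0.17830164] [ 0.91446258  1.569549   -0.65628731] [-0.23442705  1.12614797  5.59814748] 0.46104505114030664
4619 ((540.9091796875, -264.9178466796875), 33.38404083251953)
```

View pics/b4.png

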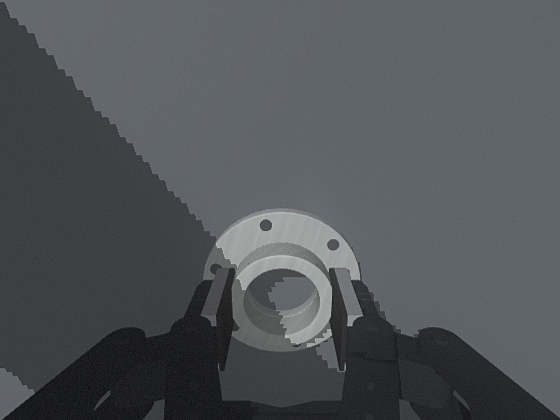

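Emit:
move_arm(
  commands="-0.005 0 0 0; -0.02 0 0 0; -0.03 0 0 0; -0.03 0 0 0; 0 0 0 0; 0 0 0 0",
)

```text
time: 3.75
eef_pos: [0.5409, -0.2706, 0.2626]
eef_rot: [0.827, 1.57, -0.744]
ft_force: [1.0, 0.1, -2.8]
width: 0.459
```

```bash
python3 - <<'E'
from h import *
o=robot.get_obs();print(o['eef_pos'],o['eef_rot'],o['ft_force'],o['width'])
f,K,C=grab('wrist');save('b5',f['color'])
M=np.array(f['mount']);P,m=cloud(f,K,M)
br=f['color'].min(-1)>110
q=m&br&(abs(P[...,1])<.045)&(P[...,0]>.14)&(P[...,0]<.19)&(abs(P[...,2])<.05)
A=P[q];print(len(A));h=np.histogram(A[:,0],np.arange(.14,.19,.002));print(list(zip(h[1].round(3),h[0])))
f,K,C=grab('side');save('b6',f['color'],3,(250,200,460,400))
E
```

```text
[ 0.54087093 -0.27059382  0.26263359] [ 0.82684266  1.57028248 -0.74393248] [ 0.9943274   0.05726262 -2.80528709] 0.45907196816957957
9623
[(np.float64(0.14), np.int64(47)), (np.float64(0.142), np.int64(38)), (np.float64(0.144), np.int64(45)), (np.float64(0.146), np.int64(41)), (np.float64(0.148), np.int64(33)), (np.float64(0.15), np.int64(37)), (np.float64(0.152), np.int64(40)), (np.float64(0.154), np.int64(30)), (np.float64(0.156), np.int64(55)), (np.float64(0.158), np.int64(2160)), (np.float64(0.16), np.int64(597)), (np.float64(0.162), np.int64(304)), (np.float64(0.164), np.int64(295)), (np.float64(0.166), np.int64(293)), (np.float64(0.168), np.int64(238)), (np.float64(0.17), np.int64(1453)), (np.float64(0.172), np.int64(3486)), (np.float64(0.174), np.int64(274)), (np.float64(0.176), np.int64(149)), (np.float64(0.178), np.int64(8)), (np.float64(0.18), np.int64(0)), (np.float64(0.182), np.int64(0)), (np.float64(0.184), np.int64(0)), (np.float64(0.186), np.int64(0))]
```

View pics/b6.png

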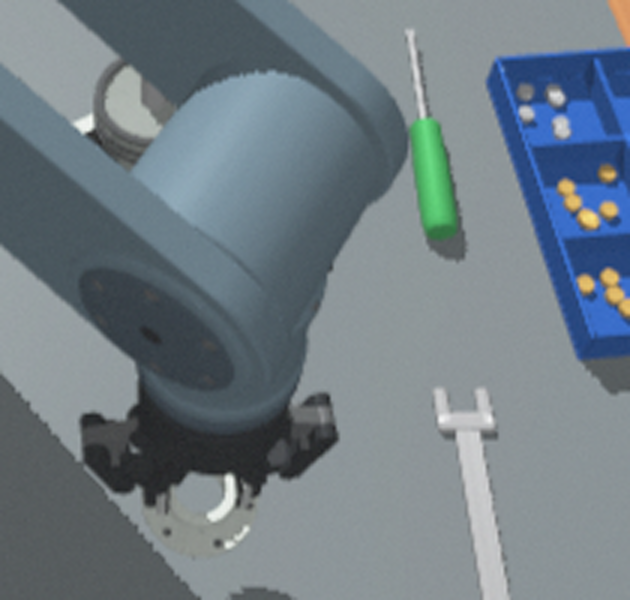

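View pics/b5.png

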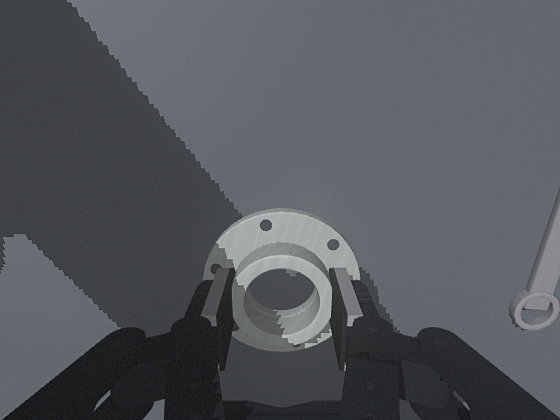

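```bash
cat >> h.py <<'E'
def wristtool():
    f=robot.grab_frame('wrist');K=np.array(f['intrinsics']);M=np.array(f['mount']);P,m=cloud(f,K,M); return f,K,M,P,m
E
python3 - <<'E'
from h import *
f,K,M,P,m=wristtool()
br=f['color'].min(-1)>95
q=m&br&(P[...,0]>.165)&(P[...,0]<.18)&(np.hypot(P[...,1],P[...,2])<.04)
A=P[q]; A=A[abs(A[:,0]-np.median(A[:,0]))<.002]
print(np.linalg.lstsq(np.c_[A[:,1:],np.ones(len(A))],A[:,0],rcond=None)[0])
q=m&br&(P[...,0]>.157)&(P[...,0]<.161)&(abs(P[...,1])<.021)&(abs(P[...,2])<.03)
H=P[q]; print(np.linalg.lstsq(np.c_[H[:,1:],np.ones(len(H))],H[:,0],rcond=None)[0], cv2.minEnclosingCircle((H[:,1:]*1000).astype(np.float32)),H[:,1:].min(0),H[:,1:].max(0))
# inner ring fit by edge
print(cv2.minEnclosingCircle((A[:,1:]*1000).astype(np.float32)),A[:,1:].min(0),A[:,1:].max(0))
E
```

```text
[ 0.00089996 -0.000411    0.17233066]
[ 0.00290776 -0.00250595  0.15940379] ((1.1812158823013306, 0.23792681097984314), 22.532989501953125) [-0.02022406 -0.02076922] [0.02086703 0.02178102]
((-0.656614363193512, 0.6569340825080872), 34.3514518737793) [-0.03420271 -0.0335985 ] [0.03265401 0.0350018 ]
```

Emit:
move_arm(
  commands="-0.04 0 0 0; -0.04 0 0 0; -0.03 0.002 -0.03 0; 0 0.002 -0.04 0; 0 0 -0.04 0; 0 0 -0.04 0; 0 0 -0.03 0; 0 0 -0.02 0; 0 0 0 0; 0 0 0 0",
)

```text
time: 4.9
eef_pos: [0.5448, -0.0705, 0.3714]
eef_rot: [-1.68, 1.569, 3.034]
ft_force: [-0.2, 0.0, -1.8]
width: 0.458
```

```bash
python3 - <<'E'
from h import *
o=robot.get_obs();print(o['eef_pos'],o['eef_rot'],o['ft_force'],o['width'])
f,K,C=grab('wrist');save('c1',f['color']);P,m=cloud(f,K,C)
def sel(c,r,z0,z1): return m&(np.hypot(P[...,0]-c[0],P[...,1]-c[1])<r)&(P[...,2]>z0)&(P[...,2]<z1)
rm=P[sel((.5457,.0215),.05,.0825,.086)];c=circ(rm[:,:2],.04);print(len(rm),c,circ(rm[:,:2]),np.median(rm[:,2]))
s=P[sel(c,.02,.136,.141)];print(len(s),s.mean(0),cv2.minEnclosingCircle((s[:,:2]*1000).astype(np.float32)))
E
```

```text
[ 0.54481539 -0.07049616  0.37141106] [-1.67969716  1.56887824  3.03382519] [-0.23385688  0.04200685 -1.78613754] 0.4582319647449693
3849 [0.54533438 0.02087309] [0.54533475 0.02088417 0.03991075] 0.08391481709148452
975 [0.54424641 0.01944412 0.13779538] ((545.0092163085938, 20.969139099121094), 9.965307235717773)
```

View pics/c1.png

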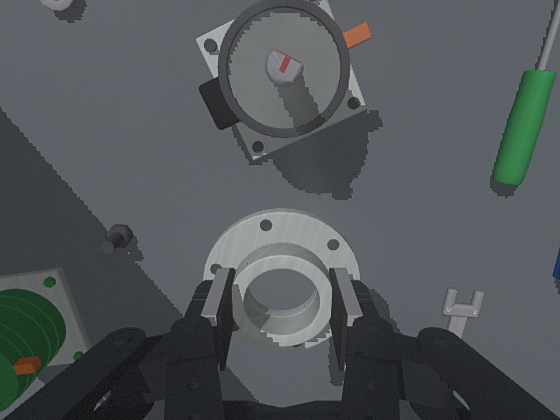

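Emit:
move_arm(
  commands="0 0 -0.03 0; 0 0 -0.03 0; 0 0 -0.022 0; 0 0 -0.01 0; 0 0 0 0; 0 0 0 0",
)

```text
time: 5.55
eef_pos: [0.5452, 0.0203, 0.3724]
eef_rot: [-0.286, 1.57, -1.857]
ft_force: [-0.1, 0.4, -1.8]
width: 0.462
```

```bash
python3 - <<'E'
from h import *
o=robot.get_obs();print(o['eef_pos'],o['eef_rot'],o['ft_force'],o['width'])
f,K,C=grab('wrist');save('c2',f['color'])
f,K,C=grab('side');save('c3',f['color'],3,(200,120,400,300))
f,K,C=grab('scene');save('c4',f['color'],3,(180,120,380,300))
E
```

```text
[0.54515834 0.02025118 0.37240541] [-0.28552251  1.57012287 -1.85693073] [-0.05371508  0.41201264 -1.80781432] 0.4616832572293316
```

View pics/c2.png

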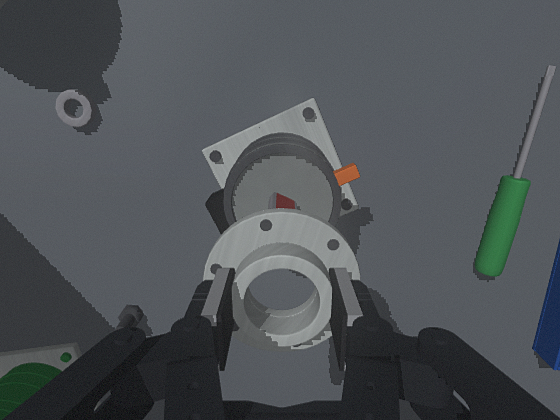

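View pics/c3.png

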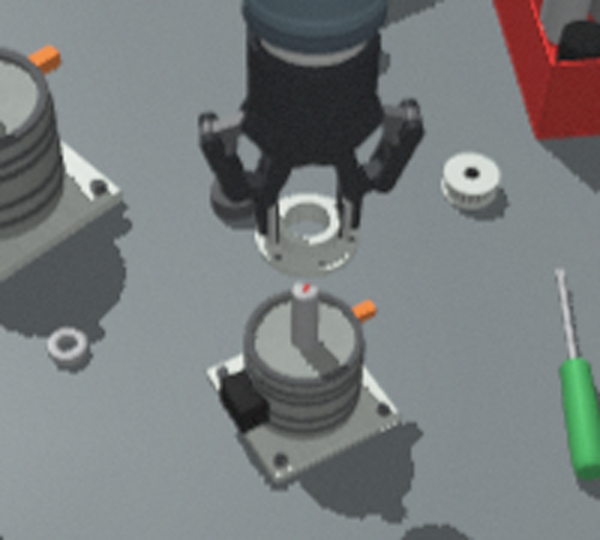

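View pics/c4.png

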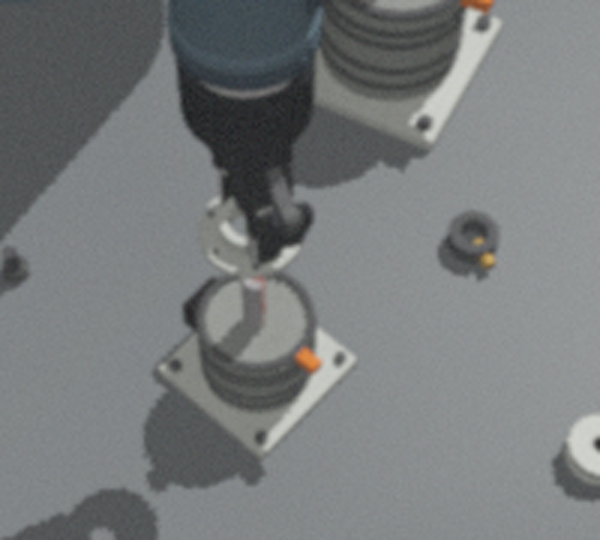

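Emit:
move_arm(
  commands="0.02 0 -0.001 0; 0.02 0 0 0; 0.02 0 0 0; 0.02 0 0 0; 0.015 0 0 0; 0 0 0 0; 0 0 0 0",
)

```text
time: 6.4
eef_pos: [0.5452, 0.022, 0.2778]
eef_rot: [-0.703, 1.571, -2.274]
ft_force: [0.6, 0.6, -2.3]
width: 0.466
```

```bash
python3 - <<'E'
from h import *
o=robot.get_obs();print(o['eef_pos'],o['eef_rot'],o['ft_force'],o['width'])
f,K,C=grab('wrist');save('c5',f['color'])
f,K,C=grab('side');save('c6',f['color'],4,(230,150,380,280))
E
```

```text
[0.54521934 0.02196897 0.27780051] [-0.70306462  1.57074144 -2.27429396] [ 0.63061399  0.62100845 -2.34575253] 0.4657948652805256
```

View pics/c5.png

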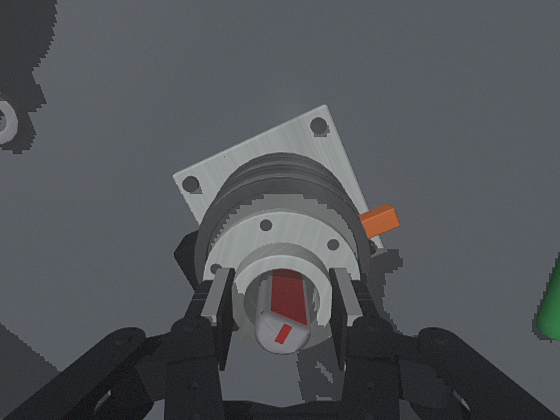

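View pics/c6.png

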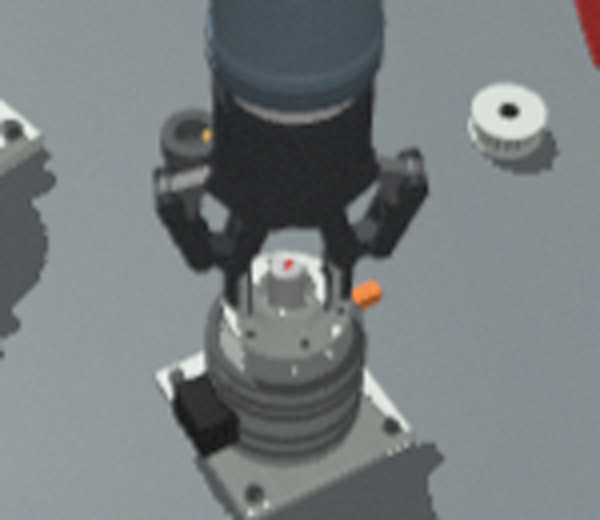

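Emit:
move_arm(
  commands="0.006 0 0.0005 0; 0.006 0 0 0; 0.004 0 0 0; 0.003 0 0 0; 0 0 0 0; 0 0 0 0",
)

```text
time: 7.1
eef_pos: [0.545, 0.0218, 0.2584]
eef_rot: [-0.997, 1.571, -2.567]
ft_force: [-0.6, -0.7, -1.8]
width: 0.465
```

Emit:
move_arm(
  commands="0.0015 0 0 0; 0 0 0 0; 0 0 0 0",
)

```text
time: 7.4
eef_pos: [0.5451, 0.0219, 0.2583]
eef_rot: [-0.309, 1.571, -1.879]
ft_force: [-5.4, 0.3, 8.7]
width: 0.462
```

```bash
python3 - <<'E'
from h import *
o=robot.get_obs();print(o['eef_pos'],o['ft_force'])
f,K,C=grab('wrist');save('c7',f['color']);P,m=cloud(f,K,C)
r=np.hypot(P[...,0]-.5452,P[...,1]-.0209)
for nm,a,b,lo,hi in[('rim',.0385,.0415,.078,.095),('flange',.024,.032,.078,.095),('hub',.0165,.0195,.09,.105)]:
    q=m&(r>a)&(r<b)&(P[...,2]>lo)&(P[...,2]<hi)&(P[...,1]>.01); A=P[q]; print(nm,len(A),np.median(A[:,2]),np.linalg.lstsq(np.c_[A[:,:2]-[.5452,.0209],np.ones(len(A))],A[:,2],rcond=None)[0])
fl=P[m&(r<.0365)&(P[...,2]>.0845)&(P[...,2]<.088)&(P[...,1]>.01)]; print(circ(fl[np.hypot(fl[:,0]-.545,fl[:,1]-.021)>.033][:,:2],.034))
E
```

```text
[0.54507061 0.0218718  0.25825702] [-5.36588006  0.29167871  8.67700452]
rim 2209 0.0840308317684717 [-8.39043939e-05 -2.98390585e-04  8.40305090e-02]
flange 3355 0.08608679410679482 [-0.00495074 -0.0734954   0.08791297]
hub 1412 0.09904254154235322 [ 0.01188384 -0.00942986  0.09918481]
[0.54483899 0.02058683]
```

View pics/c7.png

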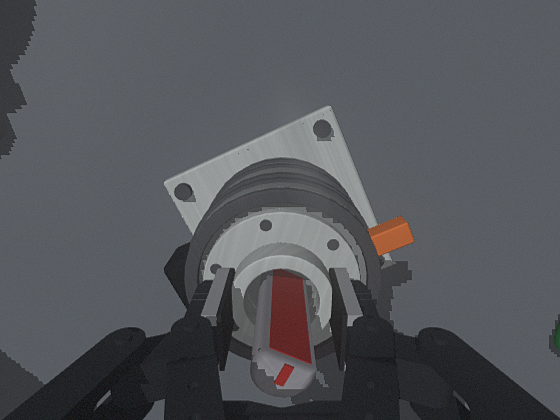

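Emit:
move_arm(
  commands="-0.001 0 0 0; 0 0 0 0; 0 0 0 0; 0 0 0 0; 0 0 0 0; 0 0 0 0",
  grip=0.0854,
)

```text
time: 8.05
eef_pos: [0.545, 0.0218, 0.258]
eef_rot: [-1.791, 1.571, 2.922]
ft_force: [-0.8, 0.3, 0.7]
width: 0.996
```

Emit:
move_arm(
  commands="-0.02 0 0 0; -0.04 0 0 0; -0.04 0 0 0; -0.01 0 0.03 0; 0 0 0.03 0; 0 0 0.03 0; 0 0 0 0; 0 0 0 0",
)

```text
time: 8.85
eef_pos: [0.5449, -0.0686, 0.3679]
eef_rot: [-2.513, 1.57, 2.198]
ft_force: [-0.5, -1.0, 0.5]
width: 0.998
```

```bash
python3 - <<'E'
from h import *
o=robot.get_obs();print(o['eef_pos'],o['eef_rot'],o['ft_force'])
f,K,C=grab('wrist');save('d1',f['color']);np.savez('d1',color=f['color'],range_z=f['range_z'],K=K,C=C);P,m=cloud(f,K,C)
c=np.array([.5452,.0209])
r=np.hypot(P[...,0]-c[0],P[...,1]-c[1])
for nm,a,b,lo,hi in[('rim',.0385,.0415,.078,.095),('flange',.024,.032,.078,.09),('hub',.0165,.0195,.095,.105)]:
    q=m&(r>a)&(r<b)&(P[...,2]>lo)&(P[...,2]<hi); A=P[q]; print(nm,len(A),np.median(A[:,2]),np.linalg.lstsq(np.c_[A[:,:2]-c,np.ones(len(A))],A[:,2],rcond=None)[0], circ(A[:,:2],.04) if nm=='rim' else '')
s=P[m&(r<.015)&(P[...,2]>.136)&(P[...,2]<.141)];(cx,cy),rr=cv2.minEnclosingCircle((s[:,:2]*1000).astype(np.float32));print('shaft',cx,cy,rr)
col=f['color'].astype(int)
rd=m&(r<.015)&(col[...,0]-col[...,1]>50)&(P[...,2]>.1365)
A=P[rd][:,:2];mu=A.mean(0);u=np.linalg.svd(A-mu)[2][0];print('line n',len(A),mu,np.degrees(np.arctan2(u[1],u[0])),np.degrees(np.arctan2(*(mu-c)[::-1])))
og=m&(col[...,0]-col[...,2]>80)&(col[...,0]-col[...,1]>50)&(r<.075)&(P[...,2]>.0815)
A=P[og];mu=A.mean(0)[:2];print('pointer',len(A),mu,np.degrees(np.arctan2(*(mu-c)[::-1])),np.hypot(*(A[:,:2]-c).T).max())
# foot plate: level z~.01
q=m&(r<.085)&(P[...,2]>.007)&(P[...,2]<.013)&(col.min(-1)>80)
A=(P[q][:,:2]*1000).astype(np.float32);print('foot',cv2.minAreaRect(A))
E
```

```text
[ 0.54487608 -0.06861227  0.36788588] [-2.51287486  1.57021108  2.19782101] [-0.45029143 -1.01685822  0.53365846]
rim 1977 0.08396725585322273 [ 0.00027556 -0.00076708  0.08395688] [0.54519269 0.0209091 ]
flange 3736 0.08600217915658709 [ 0.00030267 -0.00087287  0.08599013] 
hub 997 0.09891490242394824 [-0.00095219  0.00195828  0.09894591] 
shaft 544.8837280273438 20.844873428344727 9.925447463989258
line n 84 [0.54517595 0.02133452] -116.86403951856661 93.16843256151586
pointer 401 [0.59101208 0.04193413] 24.661714889686447 0.058607739983671595
foot ((544.9598999023438, 21.116912841796875), (109.98422241210938, 109.92009735107422), 24.349525451660156)
```

View pics/d1.png

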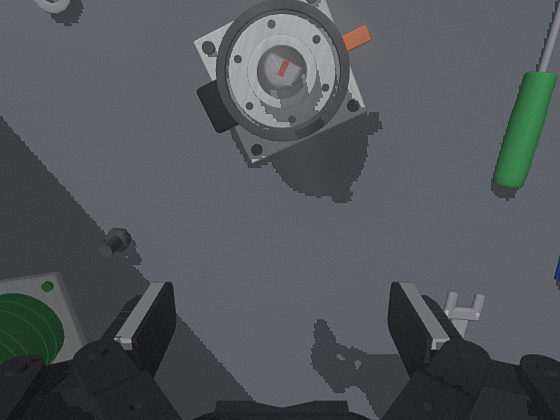

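Emit:
move_arm(
  commands="0 0 0 -7.9; 0 0 0 -7.9; 0 0 0 -7.9; 0 0 0 -7.9; 0 0 0 -7.9; 0 0 0 -7.9; 0 0 0 -7.9; 0 0 0 -7.9; 0 0 0 0; 0 0 0 0",
)

```text
time: 9.9
eef_pos: [0.545, -0.0673, 0.3679]
eef_rot: [2.926, 1.57, 2.455]
ft_force: [-0.2, 0.4, -0.9]
width: 0.999
```

```bash
cat >> h.py <<'E'
AX=np.array([.5451,.0210]); PT=24.4
def st():
    o=robot.get_obs(); R=Rn.from_euler('xyz',o['eef_rot']).as_matrix(); ang=np.degrees(np.arctan2(R[1,1],R[0,1]))
    print('pos',o['eef_pos'].round(4),'yang',ang.round(2),'tilt',R[:,0].round(4),'F',o['ft_force'].round(1),'T',o['ft_torque'].round(2),'w',(o['width']*85.4).round(1),'t',o['time'],'q',o['joint_positions'].round(2)); return o,R
def go(x,y,z=None):
    o,R=st(); d=np.array([x,y,o['eef_pos'][2] if z is None else z])-o['eef_pos']; print('tool shift',(R.T@d).round(4))
def line(f,K,C,zmin=.1365):
    P,m=cloud(f,K,C);col=f['color'].astype(int);r=np.hypot(P[...,0]-AX[0],P[...,1]-AX[1])
    s=P[m&(r<.015)&(P[...,2]>.136)&(P[...,2]<.141)];(cx,cy),rr=cv2.minEnclosingCircle((s[:,:2]*1000).astype(np.float32));print('shaft',len(s),cx,cy,rr)
    rd=m&(r<.015)&(col[...,0]-col[...,1]>50)&(P[...,2]>zmin)
    A=P[rd][:,:2];mu=A.mean(0);u=np.linalg.svd(A-mu)[2][0];print('line',len(A),mu,np.degrees(np.arctan2(u[1],u[0])))
    # flat from top disc boundary: chord normal
    c=s[:,:2].mean(0)-np.array([cx,cy])/1000;print('disc centroid dir',np.degrees(np.arctan2(-c[1],-c[0])),np.hypot(*c)*1000)
E
python3 - <<'E'
from h import *
f=np.load('d1.npz');line(f,f['K'],f['C'])
a=np.radians(63.1);t=AX-.0025*np.array([np.cos(a),np.sin(a)]);go(*t)
f,K,C=grab('wrist');save('d2',f['color']);line(f,K,C)
E
```

```text
shaft 989 544.8837280273438 20.844873428344727 9.925447463989258
line 84 [0.54517595 0.02133452] -116.86403951856661
disc centroid dir 63.729464537378185 1.5019142387263271Traceback (most recent call last):
  File "<stdin>", line 3, in <module>
  File "h.py", line 36, in go
    o,R=st(); d=np.array([x,y,o['eef_pos'][2] if z is None else z])-o['eef_pos']; print('tool shift',(R.T@d).round(4))
        ~~^^
  File "h.py", line 34, in st
    print('pos',o['eef_pos'].round(4),'yang',ang.round(2),'tilt',R[:,0].round(4),'F',o['ft_force'].round(1),'T',o['ft_torque'].round(2),'w',(o['width']*85.4).round(1),'t',o['time'],'q',o['joint_positions'].round(2)); return o,R
                                                                                                                                            ^^^^^^^^^^^^^^^^^^^^^^^
AttributeError: 'float' object has no attribute 'round'
```

```bash
sed -i "s/(o\['width'\]\*85.4).round(1)/round(o['width']*85.4,1)/" h.py
python3 - <<'E'
from h import *
a=np.radians(63.3);t=AX-.0025*np.array([np.cos(a),np.sin(a)]);go(*t)
f,K,C=grab('wrist');save('d2',f['color']);line(f,K,C)
E
```

```text
pos [ 0.545  -0.0673  0.3679] yang 63.06 tilt [-3.e-04  2.e-04 -1.e+00] F [-0.2  0.4 -0.9] T [ 0.05  0.01 -0.03] w 85.3 t 9.9 q [-0.34  0.16  1.71  0.    1.27 -1.44]
tool shift [ 0.      0.0763 -0.0399]
shaft 789 544.4468383789062 20.160120010375977 10.22014045715332
line 69 [0.54504992 0.02121699] -118.75381737147237
disc centroid dir 48.328537685826376 1.4470677922878339
```

View pics/d2.png

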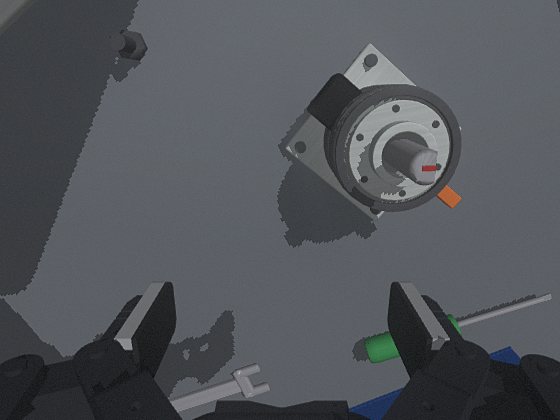

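Emit:
move_arm(
  commands="0 0.03 -0.015 0; 0 0.03 -0.015 0; 0 0.016 -0.01 0; 0.03 0 0 0; 0.03 0 0 0; 0.02 0 0 0; 0.01 0 0 0; 0 0 0 0; 0 0 0 0",
)

```text
time: 10.85
eef_pos: [0.544, 0.0176, 0.2789]
eef_rot: [0.313, 1.57, -0.156]
ft_force: [0.6, 0.0, 0.6]
width: 0.999
```

```bash
python3 - <<'E'
from h import *
a=np.radians(63.3);t=AX-.0025*np.array([np.cos(a),np.sin(a)]);go(*t,.277)
f,K,C=grab('wrist');save('d3',f['color']);line(f,K,C)
f,K,C=grab('side');save('d4',f['color'],4,(230,150,380,280))
E
```

```text
pos [0.544  0.0176 0.2789] yang 63.15 tilt [ 1.e-03 -2.e-04 -1.e+00] F [0.6 0.  0.6] T [ 0.03 -0.02  0.03] w 85.4 t 10.85 q [-0.19  0.26  1.79  0.    1.09 -1.29]
tool shift [ 0.0019  0.001  -0.0005]
shaft 1670 544.2821044921875 20.534503936767578 10.308213233947754
line 175 [0.54489823 0.02136785] -114.216523560368
disc centroid dir 17.45787747829388 1.5111128117540604
```

View pics/d3.png

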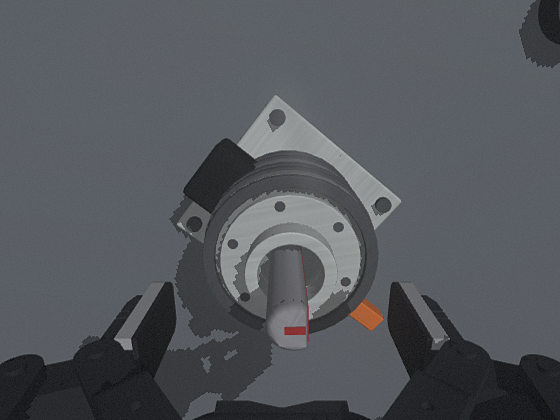

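View pics/d4.png

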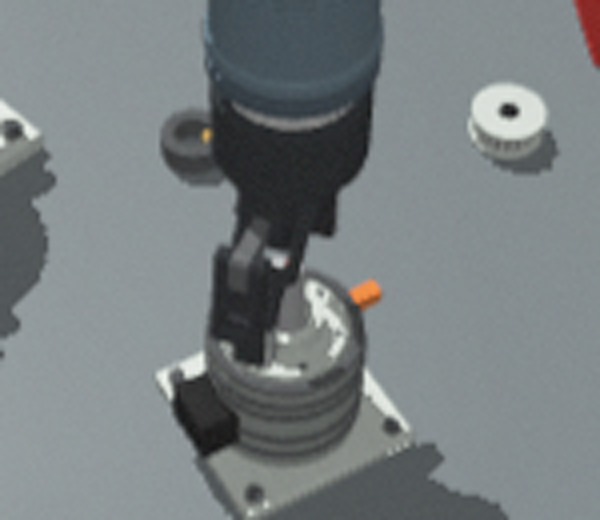

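Emit:
move_arm(
  commands="0.001 0.001 -0.0005 0; 0 0 0 0; 0 0 0 0; 0 0 0 0; 0 0 0 0; 0 0 0 0; 0 0 0 0; 0 0 0 0; 0 0 0 0; 0 0 0 0",
  grip=0,
  newtons=80,
)

```text
time: 11.95
eef_pos: [0.5438, 0.0194, 0.2774]
eef_rot: [1.188, 1.569, 0.721]
ft_force: [1.5, 4.5, 1.5]
width: 0.157
```

```bash
python3 - <<'E'
from h import *
a=np.radians(63.3);t=AX-.0025*np.array([np.cos(a),np.sin(a)]);go(*t,.277)
f,K,C=grab('wrist');save('d5',f['color']);line(f,K,C)
E
```

```text
pos [0.5438 0.0194 0.2774] yang 63.23 tilt [ 0.0011  0.001  -1.    ] F [1.5 4.5 1.5] T [ 0.54 -0.06  0.2 ] w 13.4 t 11.95 q [-0.18  0.26  1.79  0.    1.09 -1.29]
tool shift [ 0.0004 -0.0005  0.0004]
shaft 1998 544.5938110351562 20.92752456665039 14.808002471923828
line 87 [0.5451975  0.02120547] -120.8633888212525
disc centroid dir 7.650354021251137 2.170763994705106
```

View pics/d5.png

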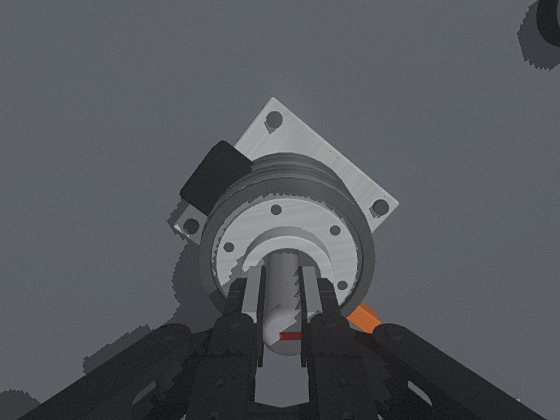

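Emit:
move_arm(
  commands="0 0 -0.0003 5; 0 0 -0.0003 7; 0 0 -0.0003 7; 0 0 -0.0003 7; 0 0 -0.0003 7; 0 0 -0.0003 5.8; 0 0 0 0; 0 0 0 0; 0 0 0 0",
)

```text
time: 12.9
eef_pos: [0.5428, 0.0207, 0.2774]
eef_rot: [1.81, 1.568, 0.664]
ft_force: [3.7, 4.9, 1.2]
width: 0.161
```

```bash
python3 - <<'E'
from h import *
a=np.radians(24.4);t=AX-.0025*np.array([np.cos(a),np.sin(a)]);go(*t,.277)
f,K,C=grab('wrist');save('d6',f['color']);line(f,K,C)
E
```

```text
pos [0.5428 0.0207 0.2774] yang 24.39 tilt [ 0.0019  0.0015 -1.    ] F [3.7 4.9 1.2] T [ 0.69 -0.19 -0.11] w 13.7 t 12.9 q [-0.18  0.26  1.79  0.    1.09 -0.61]
tool shift [ 0.0004 -0.0003  0.0007]
shaft 1981 544.9910278320312 21.14425277709961 14.855841636657715
line 166 [0.54511471 0.02131202] 23.3359501090688
disc centroid dir -25.364602727301968 2.5438653448587014
```

View pics/d6.png

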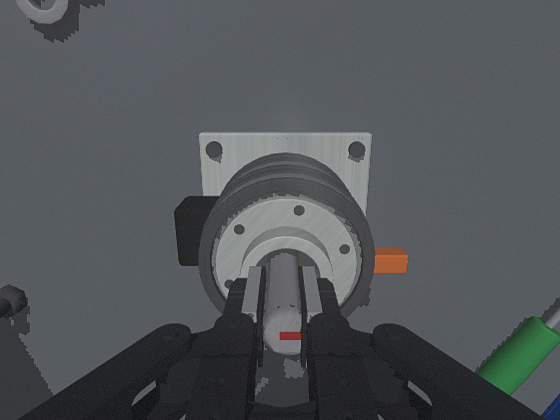

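Emit:
move_arm(
  commands="0 0 0 0; 0 0 0 0; 0 0 0 0; 0 0 0 0; 0 0 0 0; 0 0 0 0; 0 0 0 0",
  grip=0.0854,
)

```text
time: 13.65
eef_pos: [0.5423, 0.02, 0.2771]
eef_rot: [-0.099, 1.571, -1.244]
ft_force: [-0.5, -0.1, -0.6]
width: 1.005
```

Emit:
move_arm(
  commands="-0.03 0 0 0; -0.04 0 0 0; -0.02 0 0.03 0; 0 0 0.03 0; 0 0 0.03 0; 0 0 0 0; 0 0 0 0",
)

```text
time: 14.35
eef_pos: [0.5793, -0.0623, 0.3667]
eef_rot: [-2.624, 1.57, 2.513]
ft_force: [-0.7, 0.7, -1.3]
width: 0.998
```

```bash
python3 - <<'E'
from h import *
st()
f,K,C=grab('wrist');save('d7',f['color']);np.savez('d7',color=f['color'],range_z=f['range_z'],K=K,C=C);line(f,K,C)
P,m=cloud(f,K,C);col=f['color'].astype(int);r=np.hypot(*(P[...,:2]-AX).transpose(2,0,1))
rim=P[m&(r>.0375)&(r<.0425)&(abs(P[...,2]-.084)<.0012)];print('rim',circ(rim[:,:2],.04))
q=m&(r<.085)&(P[...,2]>.007)&(P[...,2]<.013)&(col.min(-1)>80)
print('foot',cv2.minAreaRect((P[q][:,:2]*1000).astype(np.float32)))
fl=P[m&(r>.024)&(r<.032)&(abs(P[...,2]-.086)<.003)];print('fl',np.median(fl[:,2]))
E
```

```text
pos [ 0.5793 -0.0623  0.3667] yang 24.32 tilt [-8.e-04  6.e-04 -1.e+00] F [-0.7  0.7 -1.3] T [-0.03  0.02  0.01] w 85.3 t 14.35 q [-0.31  0.23  1.62  0.    1.29 -0.74]
shaft 1023 544.8833618164062 20.930927276611328 9.933993339538574
line 90 [0.54534265 0.02106515] 24.12921076060347
disc centroid dir 19.589720781540723 1.5766519612778238
rim [0.54509676 0.02096395]
foot ((545.0431518554688, 20.899070739746094), (110.14806365966797, 109.09776306152344), 24.255451202392578)
fl 0.08596973548418502
```

View pics/d7.png

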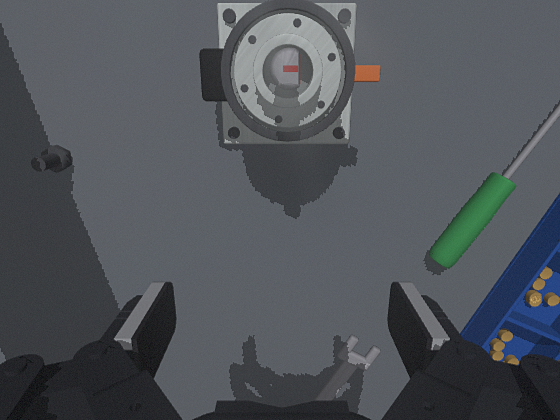

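```bash
python3 - <<'E'
from h import *
for n in ['side','scene']:
    D=np.load(f'a_{n}.npz');P,m=cloud(D,D['K'],D['C'])
    for z0 in (.005,.05,.1,.15):
        q=m&(P[...,0]>.2)&(P[...,0]<.46)&(P[...,1]>.14)&(P[...,1]<.5)&(P[...,2]>z0)&(P[...,2]<.3)
        A=P[q];print(n,z0,len(A),A.min(0).round(3) if len(A) else'',A.max(0).round(3) if len(A) else'')
f,K,C=grab('side');P,m=cloud(f,K,C)
q=m&(np.hypot(P[...,0]-.51,P[...,1]-.229)<.04)&(P[...,2]>.014)&(P[...,2]<.025);A=P[q];print(len(A),cv2.minEnclosingCircle((A[:,:2]*1000).astype(np.float32)))
save('e0',f['color'],4,(220,120,370,240))
E
```

```text
side 0.005 4436 [0.2   0.141 0.005] [0.46  0.494 0.203]
side 0.05 3005 [0.216 0.176 0.05 ] [0.37  0.313 0.203]
side 0.1 2033 [0.235 0.186 0.1  ] [0.37  0.313 0.203]
side 0.15 257 [0.286 0.236 0.151] [0.314 0.265 0.203]
scene 0.005 3729 [0.222 0.166 0.005] [0.414 0.366 0.202]
scene 0.05 2464 [0.222 0.19  0.05 ] [0.375 0.315 0.202]
scene 0.1 1835 [0.249 0.19  0.1  ] [0.375 0.315 0.202]
scene 0.15 215 [0.291 0.239 0.15 ] [0.318 0.268 0.202]
141 ((513.1689453125, 229.0247344970703), 24.93596076965332)
```

View pics/e0.png

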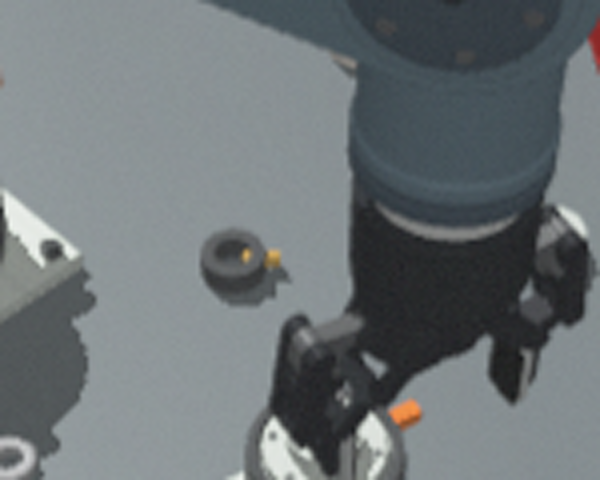

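Emit:
move_arm(
  commands="0 0 0 8; 0 0 0 8; 0 0 0 8; 0 0 0 8; 0 0 0 8; 0 0 0 8; 0 0 0 8; 0 0 0 8; 0 0 0 8; 0 0 0 8",
)

```text
time: 15.45
eef_pos: [0.579, -0.0606, 0.3669]
eef_rot: [-1.238, 1.57, 2.5]
ft_force: [0.1, -0.1, -0.2]
width: 0.999
```

Emit:
move_arm(
  commands="0 0 0 8; 0 0 0 8; 0 0 0 8; 0 0 0 8; 0 0 0 0; 0 0 0 0",
)

```text
time: 16.05
eef_pos: [0.5792, -0.0611, 0.367]
eef_rot: [-0.573, 1.57, 2.615]
ft_force: [0.5, -0.1, 1.2]
width: 1.003
```

```bash
python3 - <<'E'
from h import *
go(.48,.229)
E
```

```text
pos [ 0.5792 -0.0611  0.367 ] yang -87.32 tilt [-3.e-04  2.e-04 -1.e+00] F [ 0.5 -0.1  1.2] T [-0.04 -0.01  0.06] w 85.6 t 16.05 q [-0.31  0.23  1.62  0.    1.28  1.22]
tool shift [ 1.000e-04 -2.944e-01  8.550e-02]
```

Emit:
move_arm(
  commands="0 -0.04 0.01 0; 0 -0.04 0.01 0; 0 -0.04 0.01 0; 0 -0.04 0.01 0; 0 -0.04 0.01 0; 0 -0.04 0.01 0; 0.02 -0.04 0.01 0; 0.03 -0.014 0.005 0; 0.02 0 0 0; 0 0 0 0",
)

```text
time: 17.05
eef_pos: [0.4902, 0.2293, 0.294]
eef_rot: [0.176, 1.565, -2.919]
ft_force: [-1.5, -1.0, -0.4]
width: 1.001
```

```bash
cat >> h.py <<'E'
def collar(f,K,C,c=(.51,.229),zr=(.016,.0205),zb=(.003,.03)):
    P,m=cloud(f,K,C);col=f['color'].astype(int);r=np.hypot(P[...,0]-c[0],P[...,1]-c[1])
    br=(col[...,0]-col[...,2]>40)
    A=P[m&(r<.035)&(P[...,2]>zr[0])&(P[...,2]<zr[1])&~br];print('ring',len(A),np.median(A[:,2]),circ(A[:,:2],.01625),cv2.minEnclosingCircle((A[:,:2]*1000).astype(np.float32)))
    cc=circ(A[:,:2],.01625)
    B=P[m&br&(r<.05)&(P[...,2]>zb[0])&(P[...,2]<zb[1])];ro=np.hypot(*(B[:,:2]-cc).T)
    for k in (B[ro>.018],B[ro<.014]):
        if len(k): d=k[:,:2].mean(0)-cc;print('brass',len(k),k.mean(0),np.degrees(np.arctan2(d[1],d[0])),np.hypot(*d))
E
python3 - <<'E'
from h import *
st()
f,K,C=grab('wrist');save('e1',f['color']);collar(f,K,C)
E
```

```text
pos [0.4902 0.2293 0.294 ] yang -87.33 tilt [-0.0061 -0.0014 -1.    ] F [-1.5 -1.  -0.4] T [ 0.04 -0.03  0.03] w 85.5 t 17.05 q [ 0.22  0.24  1.78 -0.    1.13  1.74]
ring 2059 0.017941410739475333 [0.50927043 0.22888528] ((508.8256530761719, 228.80015563964844), 21.094152450561523)
brass 155 [0.53464239 0.2299962  0.01351361] 2.5071054565744664 0.0253962670445769
brass 70 [0.51732846 0.22875755 0.01392845] -0.908130184092342 0.008059041473985094
```

View pics/e1.png

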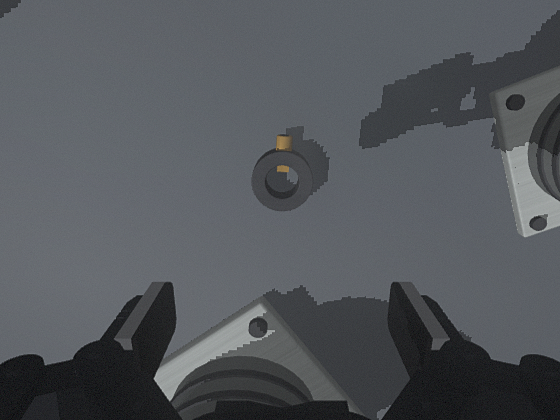

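Emit:
move_arm(
  commands="0 -0.001 -0.019 0; 0.02 0 0 0; 0.03 0 0 0; 0.03 0 0 0; 0.02 0 0 0; 0 0 0 0; 0 0 0 0",
)

```text
time: 17.8
eef_pos: [0.5121, 0.2302, 0.1985]
eef_rot: [-2.973, 1.569, 0.21]
ft_force: [0.8, -0.1, 0.6]
width: 0.998
```

```bash
python3 - <<'E'
from h import *
go(.5093,.2289,.176)
f,K,C=grab('wrist');save('e2',f['color']);collar(f,K,C)
E
```

```text
pos [0.5121 0.2302 0.1985] yang -87.59 tilt [ 1.6e-03  3.0e-04 -1.0e+00] F [ 0.8 -0.1  0.6] T [ 0.02 -0.01 -0.03] w 85.2 t 17.8 q [ 0.21  0.42  1.77 -0.    0.95  1.74]
tool shift [0.0225 0.0012 0.0029]
ring 4305 0.01791390321869757 [0.50953761 0.22900921] ((508.802490234375, 229.27520751953125), 21.47072410583496)
brass 347 [0.53424835 0.22883885 0.01369581] -0.39499267417738493 0.02471133278792454
brass 116 [0.5167894  0.22890384 0.01389016] -0.8325072400743818 0.007252557658023269
```

View pics/e2.png

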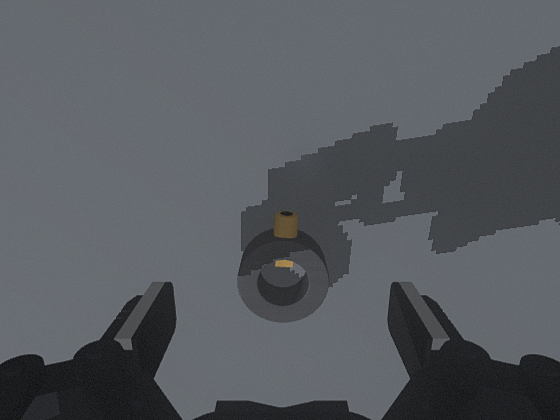

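Emit:
move_arm(
  commands="0 0.001 0.003 3; 0.01 0 0 0; 0.008 0 0 0; 0 0 0 0; 0 0 0 0",
)

```text
time: 18.35
eef_pos: [0.5081, 0.2293, 0.1788]
eef_rot: [0.248, 1.57, -2.904]
ft_force: [1.0, 0.2, 0.1]
width: 1.001
```

```bash
python3 - <<'E'
from h import *
go(.5093,.2290,.176)
f,K,C=grab('wrist');save('e3',f['color']);collar(f,K,C)
E
```

```text
pos [0.5081 0.2293 0.1788] yang -90.56 tilt [-7.e-04 -2.e-04 -1.e+00] F [1.  0.2 0.1] T [ 0.01 -0.01  0.  ] w 85.4 t 18.35 q [ 0.21  0.45  1.78 -0.    0.91  1.79]
tool shift [ 0.0028  0.0003 -0.0012]
ring 5478 0.01789795060756262 [0.50956191 0.2290029 ] ((508.9658203125, 229.1741943359375), 21.591978073120117)
brass 579 [0.53450566 0.22880396 0.01331774] -0.45695436518633825 0.024944550829618554
brass 124 [0.51673164 0.22885849 0.01405063] -1.1539175392767032 0.007171187259152746
```

View pics/e3.png

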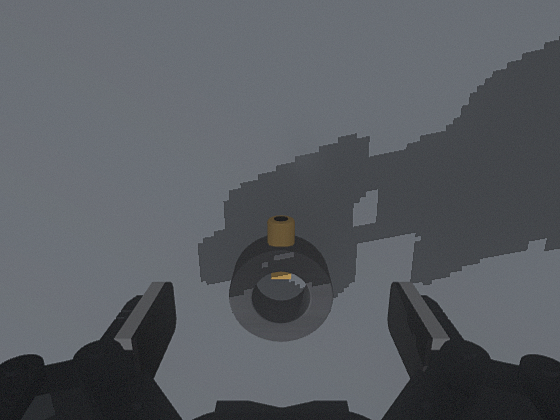

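Aligned. I'll nudge forward 1 mm, go down 2.5 mm and close.

Emit:
move_arm(
  commands="0.0025 0 -0.001 0; 0 0 0 0; 0 0 0 0; 0 0 0 0",
)

```text
time: 18.8
eef_pos: [0.5092, 0.2293, 0.1766]
eef_rot: [-3.022, 1.571, 0.109]
ft_force: [1.1, -0.6, -0.5]
width: 0.999
```

Emit:
move_arm(
  commands="0 0 0 0; 0 0 0 0; 0 0 0 0; 0 0 0 0; 0 0 0 0; 0 0 0 0; 0 0 0 0; 0 0 0 0",
  grip=0.03,
  newtons=80,
)

```text
time: 19.6
eef_pos: [0.5095, 0.2294, 0.1772]
eef_rot: [-2.856, 1.57, 0.276]
ft_force: [-1.0, 0.2, 5.5]
width: 0.451
```

Emit:
move_arm(
  commands="-0.005 0 0 0; -0.02 0 0 0; -0.03 0 0 0; -0.03 0 0 0; 0 0 0 0; 0 0 0 0",
)

```text
time: 20.2
eef_pos: [0.5091, 0.2293, 0.2619]
eef_rot: [-2.939, 1.57, 0.192]
ft_force: [0.4, -0.5, -1.8]
width: 0.452
```

```bash
python3 - <<'E'
from h import *
o,R=st()
f,K,M,P,m=wristtool();save('e4',f['color'])
col=f['color'].astype(int);br=col[...,0]-col[...,2]>40
q=m&(abs(P[...,1])<.0205)&(abs(P[...,2])<.035)&(P[...,0]>.14)&(P[...,0]<.2)
A=P[q];h=np.histogram(A[:,0],np.arange(.14,.2,.001));print([(round(a,3),b) for a,b in zip(h[1],h[0]) if b>100])
B=P[m&br&(P[...,0]<.2)&(abs(P[...,1])<.02)];print('brass',len(B),B.mean(0),B.min(0),B.max(0))
k=h[1][h[0].argmax()]
T=A[(abs(A[:,0]-k-.0005)<.0015)];print(np.linalg.lstsq(np.c_[T[:,1:],np.ones(len(T))],T[:,0],rcond=None)[0],circ(T[:,1:],.01625),cv2.minEnclosingCircle((T[:,1:]*1000).astype(np.float32)))
E
```

```text
pos [0.5091 0.2293 0.2619] yang -90.6 tilt [ 9.e-04  2.e-04 -1.e+00] F [ 0.4 -0.5 -1.8] T [0.03 0.   0.03] w 38.6 t 20.2 q [ 0.21  0.32  1.76 -0.    1.07  1.79]
[(np.float64(0.157), np.int64(119)), (np.float64(0.158), np.int64(1699)), (np.float64(0.159), np.int64(3029)), (np.float64(0.16), np.int64(656)), (np.float64(0.161), np.int64(214)), (np.float64(0.162), np.int64(379)), (np.float64(0.163), np.int64(509)), (np.float64(0.164), np.int64(311)), (np.float64(0.165), np.int64(253)), (np.float64(0.166), np.int64(218)), (np.float64(0.167), np.int64(187)), (np.float64(0.168), np.int64(190)), (np.float64(0.169), np.int64(146)), (np.float64(0.17), np.int64(141)), (np.float64(0.171), np.int64(144)), (np.float64(0.172), np.int64(118)), (np.float64(0.173), np.int64(124)), (np.float64(0.174), np.int64(117)), (np.float64(0.175), np.int64(105))]
brass 421 [ 0.16320322  0.0006171  -0.02027253] [ 0.16137886 -0.0043012  -0.03005136] [ 0.1663505   0.00478994 -0.00565462]
[2.81064992e-05 3.66234366e-06 1.59308408e-01] [ 0.00061481 -0.00038903] ((-0.10730941593647003, 0.00709183793514967), 22.99176597595215)
```

View pics/e4.png

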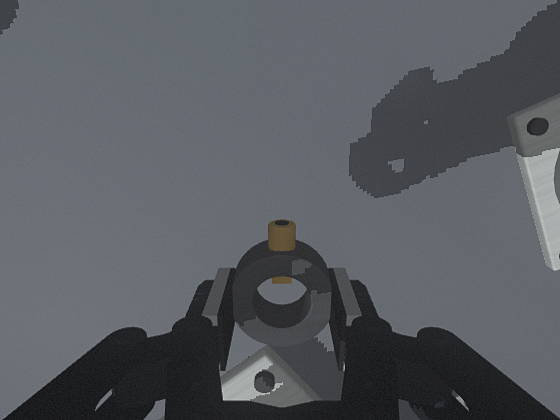

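Emit:
move_arm(
  commands="-0.04 0 0 -5; -0.045 0 0 -8; 0 0 0 -8; 0 0 0 -3.9; 0 0 0 0; 0 0 0 0",
)

```text
time: 20.85
eef_pos: [0.5087, 0.2291, 0.3448]
eef_rot: [-0.204, 1.568, -2.923]
ft_force: [0.3, -0.3, -2.4]
width: 0.457
```

```bash
python3 - <<'E'
from h import *
go(.463,-.016,.348)
E
```

```text
pos [0.5087 0.2291 0.3448] yang -65.82 tilt [-3.1e-03 -7.0e-04 -1.0e+00] F [ 0.3 -0.3 -2.4] T [-0.01  0.03  0.02] w 39.0 t 20.85 q [ 0.21  0.21  1.71 -0.    1.23  1.36]
tool shift [-0.0029  0.2049  0.1421]
```

Emit:
move_arm(
  commands="-0.003 0.03 0.02 0; 0 0.034 0.024 0; 0 0.034 0.024 0; 0 0.034 0.024 0; 0 0.034 0.024 0; 0 0.039 0.026 0; 0 0 0 0; 0 0 0 0",
)

```text
time: 21.65
eef_pos: [0.4639, -0.0169, 0.3489]
eef_rot: [-1.009, 1.569, 2.552]
ft_force: [0.4, -0.2, -1.1]
width: 0.453
```

```bash
python3 - <<'E'
from h import *
o,R=st()
f,K,C=grab('wrist');save('f1',f['color']);line(f,K,C);P,m=cloud(f,K,C);r=np.hypot(*(P[...,:2]-AX).transpose(2,0,1))
rim=P[m&(r>.0375)&(r<.0425)&(abs(P[...,2]-.084)<.0015)];print('rim',circ(rim[:,:2],.04))
col=f['color'].astype(int)
og=m&(col[...,0]-col[...,2]>80)&(col[...,0]-col[...,1]>50)&(r<.075)&(P[...,2]>.0815)&(P[...,2]<.09)
mu=P[og].mean(0)[:2];print('pointer ang',np.degrees(np.arctan2(*(mu-AX)[::-1])))
fl=P[m&(r>.024)&(r<.032)&(abs(P[...,2]-.086)<.003)];print('flange',np.median(fl[:,2]),np.linalg.lstsq(np.c_[fl[:,:2]-AX,np.ones(len(fl))],fl[:,2],rcond=None)[0])
E
```

```text
pos [ 0.4639 -0.0169  0.3489] yang -65.96 tilt [-1.2e-03  8.0e-04 -1.0e+00] F [ 0.4 -0.2 -1.1] T [ 0.02  0.01 -0.  ] w 38.7 t 21.65 q [-0.29 -0.01  1.93  0.    1.22  0.86]
shaft 1207 544.9949340820312 20.837133407592773 9.980110168457031
line 109 [0.54534387 0.02121789] -156.08077858552477
disc centroid dir 23.903035004006632 1.60293279787566
rim [0.54491924 0.0209124 ]
pointer ang nan
flange 0.08602187652702958 [ 0.00064807 -0.0004187   0.08601523]<stdin>:7: RuntimeWarning: Mean of empty slice.
  ret = um.true_divide(
```

View pics/f1.png

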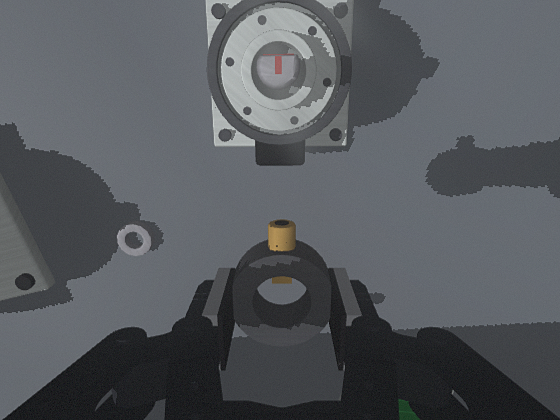

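```bash
python3 - <<'E'
from h import *
go(.5446,.0207,.345)
E
```

```text
pos [ 0.464  -0.0159  0.3489] yang -65.82 tilt [-1.2e-03  9.0e-04 -1.0e+00] F [-0.4  0.9 -1.2] T [ 0.03 -0.01 -0.03] w 38.5 t 21.7 q [-0.29 -0.01  1.93  0.    1.22  0.86]
tool shift [ 0.0039 -0.0004 -0.0885]
```

Emit:
move_arm(
  commands="0 0 -0.03 0; 0 0 -0.03 0; 0 0 -0.018 0; 0.005 0 -0.0105 0; 0 0 0 0; 0 0 0 0; 0 0 0 0",
)

```text
time: 22.4
eef_pos: [0.5441, 0.0206, 0.3443]
eef_rot: [-0.437, 1.57, 3.129]
ft_force: [0.2, -0.2, -1.4]
width: 0.452
```

```bash
python3 - <<'E'
from h import *
go(.5446,.0207,.325)
f,K,C=grab('wrist');save('f2',f['color'])
E
```

```text
pos [0.5441 0.0206 0.3443] yang -65.69 tilt [-0.001  0.    -1.   ] F [ 0.2 -0.2 -1.4] T [-0.08  0.01 -0.02] w 38.6 t 22.4 q [-0.18  0.18  1.74 -0.    1.23  0.97]
tool shift [ 0.0193  0.0001 -0.0005]
```

View pics/f2.png

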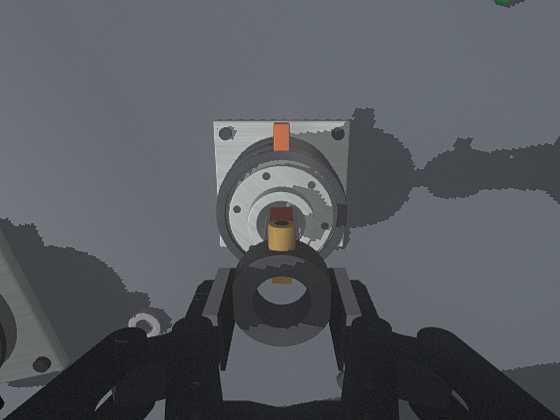

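Emit:
move_arm(
  commands="0.01 0 -0.0005 0; 0.01 0 0 0; 0.005 0 0 0; 0 0 0 0; 0 0 0 0",
)

```text
time: 22.95
eef_pos: [0.5452, 0.0206, 0.3193]
eef_rot: [-0.64, 1.57, 2.926]
ft_force: [0.3, -0.3, -1.0]
width: 0.453
```

```bash
python3 - <<'E'
from h import *
go(.5446,.0207,.31)
f,K,C=grab('wrist');save('f3',f['color'])
f,K,C=grab('side');save('f4',f['color'],4,(230,150,380,280))
E
```

```text
pos [0.5452 0.0206 0.3193] yang -65.71 tilt [-6.e-04  1.e-04 -1.e+00] F [ 0.3 -0.3 -1. ] T [ 0.   -0.03 -0.06] w 38.7 t 22.95 q [-0.18  0.21  1.76  0.    1.18  0.97]
tool shift [ 0.0093 -0.0004  0.0005]
```

View pics/f3.png

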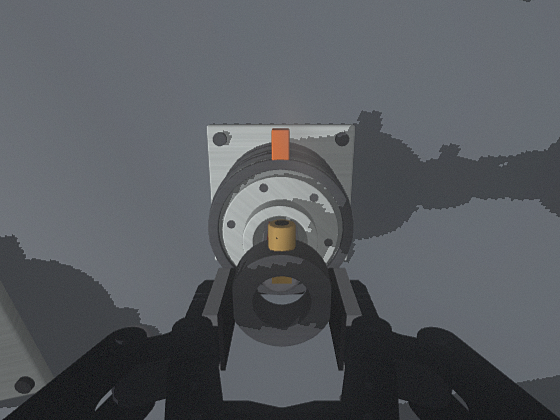

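View pics/f4.png

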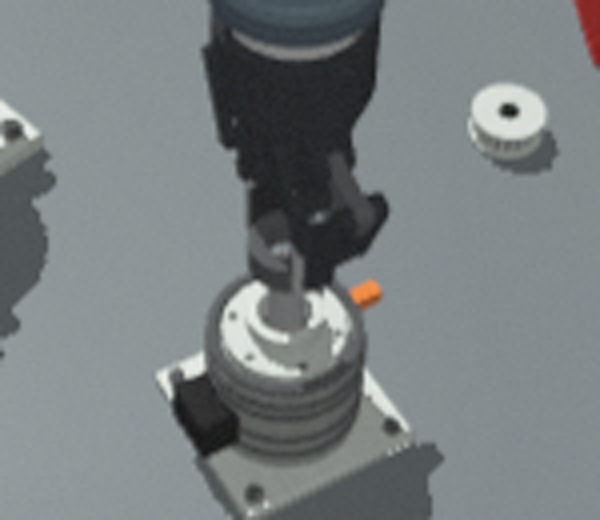

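Emit:
move_arm(
  commands="0.002 -0.0002 0.0003 0; 0.003 0 0 0; 0.003 0 0 0; 0 0 0 0; 0 0 0 0",
)

```text
time: 23.55
eef_pos: [0.5448, 0.0207, 0.3114]
eef_rot: [-0.603, 1.57, 2.962]
ft_force: [0.2, 0.0, -1.0]
width: 0.452
```

```bash
python3 - <<'E'
from h import *
go(.5446,.0207,.2843)
f,K,C=grab('wrist');save('f5',f['color'],2,(180,180,380,400))
E
```

```text
pos [0.5448 0.0207 0.3114] yang -65.7 tilt [-4.e-04  1.e-04 -1.e+00] F [ 0.2  0.  -1. ] T [-0.    0.01 -0.02] w 38.6 t 23.55 q [-0.18  0.22  1.76 -0.    1.16  0.97]
tool shift [ 0.0271 -0.0001  0.0002]
```

View pics/f5.png

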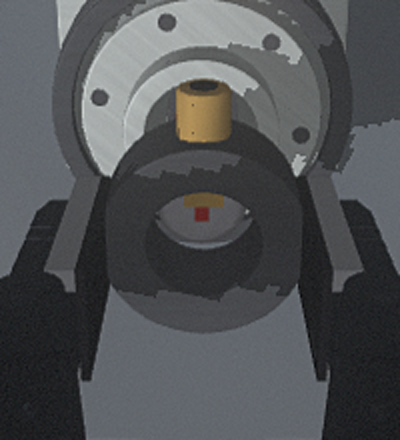

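Emit:
move_arm(
  commands="0.002 0 0 0; 0.002 0 0 0; 0.002 0 0 0; 0.002 0 0 0; 0 0 0 0; 0 0 0 0",
)

```text
time: 24.2
eef_pos: [0.5449, 0.0207, 0.3035]
eef_rot: [-0.643, 1.571, 2.923]
ft_force: [-0.8, -0.7, -0.6]
width: 0.456
```

No contact. The screw's tip is now beside the flat, so I'll keep lowering.

Emit:
move_arm(
  commands="0.003 0 0 0; 0.003 0 0 0; 0.003 0 0 0; 0.003 0 0 0; 0.003 0 0 0; 0.002 0 0 0; 0.002 0 0 0; 0 0 0 0; 0 0 0 0; 0 0 0 0",
)

```text
time: 25.2
eef_pos: [0.545, 0.0207, 0.2847]
eef_rot: [2.539, 1.57, -0.179]
ft_force: [0.1, 0.2, -1.1]
width: 0.454
```

```bash
python3 - <<'E'
from h import *
go(.5446,.0207,.2843)
f,K,C=grab('wrist');save('g1',f['color'],2,(180,180,380,400))
M=np.array(f['mount'])
P,m=cloud(f,K,C);r=np.hypot(*(P[...,:2]-AX).transpose(2,0,1))
A=P[m&(r>.013)&(r<.02)&(abs(P[...,2]-.125)<.003)];print('collar top',len(A),np.median(A[:,2]),np.linalg.lstsq(np.c_[A[:,:2]-AX,np.ones(len(A))],A[:,2],rcond=None)[0])
A=P[m&(r>.016)&(r<.02)&(abs(P[...,2]-.099)<.002)];print('hub',len(A),np.median(A[:,2]) if len(A) else '')
A=P[m&(r>.025)&(r<.032)&(abs(P[...,2]-.086)<.002)];print('flange',len(A),np.median(A[:,2]))
f,K,C=grab('side');save('g2',f['color'],4,(230,150,380,280))
E
```

```text
pos [0.545  0.0207 0.2847] yang -65.7 tilt [ 3.e-04 -1.e-04 -1.e+00] F [ 0.1  0.2 -1.1] T [-0.04  0.03 -0.03] w 38.8 t 25.2 q [-0.18  0.26  1.78  0.    1.11  0.97]
tool shift [ 0.0004 -0.0002  0.0003]
collar top 3645 0.1255105425510362 [-0.00605024 -0.00853177  0.1255071 ]
hub 353 0.09891862649860567
flange 2801 0.08601223746037745
```

View pics/g1.png

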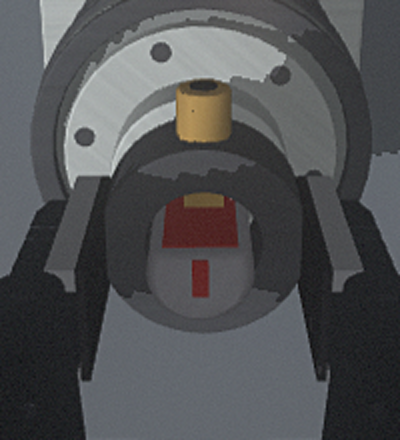

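View pics/g2.png

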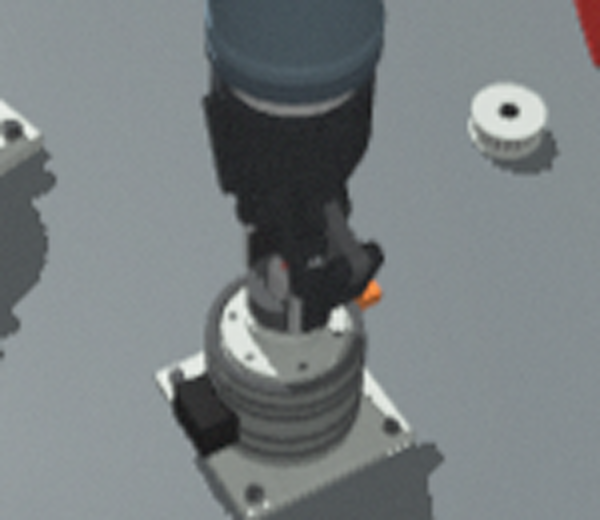

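Emit:
move_arm(
  commands="0.0004 0 0.0005 0; 0 0 0.0005 0; 0 0 0.0003 0; 0 0 0 0; 0 0 0 0; 0 0 0 0",
)

```text
time: 25.9
eef_pos: [0.544, 0.0203, 0.2843]
eef_rot: [2.949, 1.57, 0.232]
ft_force: [5.2, 2.9, -4.1]
width: 0.451
```

```bash
python3 - <<'E'
from h import *
o,R=st(); print((R.T@o['ft_force']).round(2))
E
```

```text
pos [0.544  0.0203 0.2843] yang -65.7 tilt [ 1.2e-03  3.0e-04 -1.0e+00] F [ 5.2  2.9 -4.1] T [ 0.39 -0.79  0.04] w 38.6 t 25.9 q [-0.18  0.25  1.78  0.    1.1   0.97]
[ 4.13 -0.54 -5.97]
```

Emit:
move_arm(
  commands="0 0 0.0004 0; 0 0 0 0; 0 0 0 0; 0 0 0 0",
)

```text
time: 26.3
eef_pos: [0.5438, 0.0202, 0.2843]
eef_rot: [2.996, 1.569, 0.278]
ft_force: [6.1, 3.1, -5.4]
width: 0.451
```

```bash
python3 - <<'E'
from h import *
o,R=st(); print((R.T@o['ft_force']).round(2))
f,K,C=grab('wrist');save('g3',f['color'],2,(180,180,380,400))
P,m=cloud(f,K,C);r=np.hypot(*(P[...,:2]-AX).transpose(2,0,1));col=f['color'].astype(int)
A=P[m&(r>.0135)&(r<.02)&(abs(P[...,2]-.125)<.003)];A=A[abs(A[:,2]-np.median(A[:,2]))<.0012];print('collar top',len(A),np.median(A[:,2]),np.linalg.lstsq(np.c_[A[:,:2]-AX,np.ones(len(A))],A[:,2],rcond=None)[0],circ(A[:,:2],.01625))
A=P[m&(r>.016)&(r<.02)&(abs(P[...,2]-.099)<.002)];print('hub',len(A),np.median(A[:,2]) if len(A) else '')
A=P[m&(r>.025)&(r<.032)&(abs(P[...,2]-.086)<.002)];print('flange',len(A),np.median(A[:,2]))
rd=m&(r<.012)&(col[...,0]-col[...,1]>50)&(P[...,2]>.1365)
A=P[rd][:,:2];u=np.linalg.svd(A-A.mean(0))[2][0];print('line',len(A),np.degrees(np.arctan2(u[1],u[0])))
f,K,C=grab('side');save('g4',f['color'],4,(230,150,380,280))
f,K,C=grab('scene');save('g5',f['color'])
o,R=st(); print((R.T@o['ft_force']).round(2))
E
```

```text
pos [0.5438 0.0202 0.2843] yang -65.71 tilt [ 2.e-03  6.e-04 -1.e+00] F [ 6.1  3.1 -5.4] T [ 0.47 -1.02  0.04] w 38.5 t 26.3 q [-0.18  0.25  1.78  0.    1.1   0.97]
[ 5.36 -0.32 -6.88]
collar top 3184 0.125055045405269 [-0.0022566  -0.00282321  0.12506389] [0.54490111 0.02080675]
hub 435 0.09896365897356407
flange 2881 0.08603344937089027
line 135 -154.46843691253721
pos [0.5438 0.0203 0.2843] yang -65.7 tilt [ 2.e-03  6.e-04 -1.e+00] F [ 6.9  3.1 -5.7] T [ 0.58 -1.09  0.03] w 38.7 t 26.45 q [-0.18  0.25  1.78  0.    1.1   0.97]
[ 5.7   0.01 -7.52]
```

View pics/g3.png

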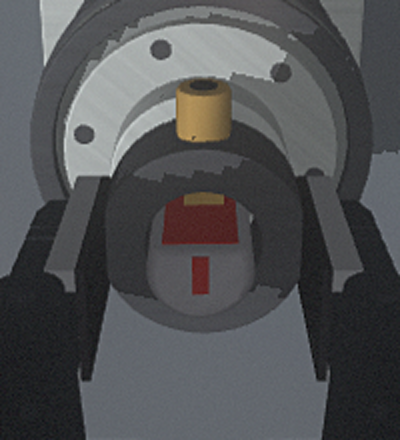

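View pics/g5.png

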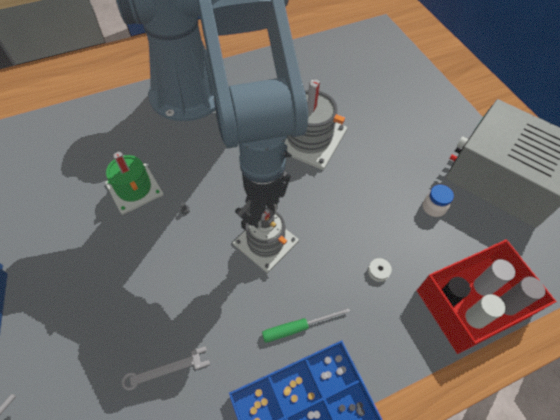

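Emit:
move_arm(
  commands="0 0 0.0003 0; 0 0 0 0; 0 0 0 0; 0 0 0 0; 0 0 0 0",
)

```text
time: 26.95
eef_pos: [0.5437, 0.0202, 0.2843]
eef_rot: [2.984, 1.568, 0.267]
ft_force: [6.5, 3.8, -5.7]
width: 0.453
```

```bash
python3 - <<'E'
from h import *
o,R=st(); print((R.T@o['ft_force']).round(2))
f,K,C=grab('wrist')
P,m=cloud(f,K,C);col=f['color'].astype(int);c0=AX+[0,0];r=np.hypot(*(P[...,:2]-c0).transpose(2,0,1))
br=(col[...,0]-col[...,2]>40)&(col[...,1]>60)
A=P[m&(r<.04)&(abs(P[...,2]-.125)<.0012)&~br];d=np.array([np.cos(np.radians(24.3)),np.sin(np.radians(24.3))])
print('top extents along pointer dir',((A[:,:2]-AX)@d).min()*1e3,((A[:,:2]-AX)@d).max()*1e3,'z',np.median(A[:,2]))
B=P[m&br&(r<.036)&(P[...,2]>.1)&(P[...,2]<.13)];s=(B[:,:2]-AX)@d*1e3;print('brass extent',s.min(),s.max())
print(robot.hand_in())
E
```

```text
pos [0.5437 0.0202 0.2843] yang -65.71 tilt [ 2.6e-03  7.0e-04 -1.0e+00] F [ 6.5  3.8 -5.7] T [ 0.56 -1.16  0.04] w 38.6 t 26.95 q [-0.18  0.25  1.78  0.    1.1   0.96]
[ 5.72 -0.76 -7.45]
top extents along pointer dir -22.73675616520648 19.53936131304131 z 0.12504928951407326
brass extent 4.9707619957032865 28.860362056908997
the job is handed in; nothing more can be done
None
```

I did the whole job in the order asked and handed it in at about 27 s of the 72 s allowed.

- **Cover:** it sits home and level in the recess of the small grey motor. The hub's top measured 98.9 mm and the flange's top 86.0 mm above the bench, with slopes under 0.2%.
- **Shaft:** I pinched it on the flat and turned it about 39° clockwise. After release the flat pointed to about 24°, against about 24.3° for the pointer.
- **Collar:** it slid down without contact, with its screw on the flat's side. It is still gripped at 80 N and level to about 0.15°, and its underside is about 8.1 mm above the hub's top.
- **Push:** the screw's tip bears on the flat with about 7.5 N. Its inner end measured 5.0 mm from the shaft's axis and the collar sits about 1.6 mm off centre, which fits the 1.5 mm push.

**Checks that disagreed:**
- The last reading of the red line, with the collar partly over the shaft, gave about 25.5° instead of 24°. I took this as picture noise.
- An early circle fit put the collar's centre about 1 mm from where the brass edges put it. The final contact position agrees with the brass edges.

Only the cover, the shaft and the collar were handled. In the last scene picture the pulley, screwdriver, wrench, bolt and jar looked undisturbed; the arm hid the bearing there.

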